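# Load and close the coupon test cell

## Task

Get the coupon test cell on the bench ready for its purge: take the yellow-handled lift key off the cell and lay it flat in the empty compartment of the tool tray with its handle at the tray's red end, and seat every coupon on the bench fully home, flat, in a cavity of its own outline (orange discs in round ones, green squares in square ones; there may be two to four). When all coupons are in, thread the white spacer frame over the cell's two pins until it lies flat on the block, then the cover plate over the same pins, handle up, until it lies flat on the spacer, and last of all swing the red purge lever fully over, away from the robot. Leave the vials, jar, dish, tin and screwdriver alone.

Things in the scene. Friction and masses are not known exactly. Their poses are not given: they have to be found in the camera images.
- cell: fixed test cell: a metal block 60 mm along its x, 242 mm along its y, 28 mm high, with a row of four open-topped cavities 8 mm deep along its y and two upright steel pins 8 mm in diameter, 26 mm tall above the block's top with tapered tips, on its centre line at y = -108 and +108 mm. Origin: centre of the block's underside, on the bench; its x points roughly away from the robot, z up.
- deck (a point): centre of the top face of the cell block, 28 mm above the bench; axes as cell.
- cavity_round_1 (a point): centre of the floor of a round cavity in the cell, 8 mm below the block's top; 43 mm in diameter. Cavities are 47 mm apart, centre to centre. Axes as cell.
- cavity_round_2 (a point): centre of the floor of a round cavity in the cell, 8 mm below the block's top; 43 mm in diameter. Cavities are 47 mm apart, centre to centre. Axes as cell.
- cavity_square_1 (a point): centre of the floor of a square cavity in the cell, 8 mm below the block's top; 37 x 37 mm, sides along the axes of the cell. Cavities are 47 mm apart, centre to centre. Axes as cell.
- cavity_square_2 (a point): centre of the floor of a square cavity in the cell, 8 mm below the block's top; 37 x 37 mm, sides along the axes of the cell. Cavities are 47 mm apart, centre to centre. Axes as cell.
- round_1: loose orange disc coupon, 40 mm in diameter, 16 mm thick, about 30 g; lies flat on the bench. Origin at its centre (8 mm above what it lies on), z along its thickness. It fits a round cavity only and stands 8 mm proud of the block when home (its centre level with the block's top). May be absent; either round cavity will do.
- round_2: loose orange disc coupon, 40 mm in diameter, 16 mm thick, about 30 g; lies flat on the bench. Origin at its centre (8 mm above what it lies on), z along its thickness. It fits a round cavity only and stands 8 mm proud of the block when home (its centre level with the block's top). May be absent; either round cavity will do.
- square_1: loose green square coupon, 34 x 34 mm, 16 mm thick, its x and y along its sides, about 30 g; lies flat on the bench. Origin at its centre (8 mm above what it lies on), z along its thickness. It fits a square cavity only and stands 8 mm proud of the block when home (its centre level with the block's top). May be absent; either square cavity will do.
- square_2: loose green square coupon, 34 x 34 mm, 16 mm thick, its x and y along its sides, about 30 g; lies flat on the bench. Origin at its centre (8 mm above what it lies on), z along its thickness. It fits a square cavity only and stands 8 mm proud of the block when home (its centre level with the block's top). May be absent; either square cavity will do.
- spacer: loose white rigid spacer frame, 64 mm (its x) by 242 mm (its y), 10 mm thick, about 90 g: two rails 8 mm wide along y around an opening 48 x 190 mm, at each end a solid ear with an 11 mm round hole, centred at y = -108 and +108 mm. Origin at its centre, 5 mm above what it lies on. Grip it across both rails at mid-length (64 mm). Either way round.
- cover: loose aluminium cover plate, 64 mm (its x) by 242 mm (its y), 6 mm thick, about 250 g, with round holes 11 mm in diameter at y = -108 and +108 mm and, on top in the middle, a blue bar handle 14 mm wide (x), 60 mm long (y), from 6 to 28 mm above the plate's underside. Origin: centre of the underside; z up through the handle. Either way round.
- key: loose lift key, 150 mm long, lying flat across the cell's cavities at the start: yellow handle 18 mm wide (y), 26 mm high, from x = -35 to +25 mm; thin steel blade 16 mm wide, 4 mm thick, from x = +25 to +115 mm. Origin on the underside below the handle, 10 mm from the centre of mass; x points along the blade, z up. About 70 g.
- tray: fixed grey and white tool tray, 84 mm (its x) by 180 mm (its y), floor 4 mm thick, walls 4 mm thick reaching 16 mm above the bench. Two compartments side by side, each 36 mm wide (x) by 172 mm long (y): the empty one on its -x side (towards the robot), the other on its +x side holds steel tweezers. The -y end wall is red. Origin: centre of the underside.
- slot (a point): centre of the floor of the tray's empty compartment, 4 mm above the bench; axes as tray, so the red end lies towards -y. A key laid centrally there has its body origin at y = -40 mm of this point and its blade pointing to +y.
- purge_base: fixed white block of the purge lever, 70 (x) by 50 (y) by 25 mm high; origin: centre of the underside. The lever's hinge axis runs along its y, 22 mm above the bench; the lever swings towards its +x, away from the robot.
- purge_tip (a point): centre of the red ball (26 mm in diameter) at the end of the lever, 80 mm from the hinge axis; a rod 10 mm in diameter joins them.
- purge (a joint): angle of the purge lever, rad: 0 leaning 0.5 rad from upright towards the robot (-x of its block), 1.0 fully over, leaning 0.5 rad away. Moves with under 2 N at the ball and stays where it is left.
- vial_amber: small amber vial, 22 mm diameter, 45 mm high. Not part of the job: leave alone. Origin: centre of the underside.
- vial_clear: small clear vial, 22 mm diameter, 45 mm high. Not part of the job: leave alone. Origin: centre of the underside.
- jar: amber jar, 56 mm diameter, 55 mm high. Not part of the job: leave alone. Origin: centre of the underside.
- dish: small white dish, 80 mm diameter, 14 mm high. Not part of the job: leave alone. Origin: centre of the underside.
- tin: low metal tin, 48 mm diameter, 28 mm high. Not part of the job: leave alone. Origin: centre of the underside.
- driver: screwdriver, 160 mm long, lying on the bench. Not part of the job: leave alone. Origin: centre of the underside.

How it is judged (in metres and radians):
On the way, in this order (a step that is already met when the one before it is completed fails the run):
1. every coupon present sits flat and fully home in a cavity of its outline (((horizontal distance between round_1 and cavity_round_1 below 0.004 m and z of round_1 in the frame of cavity_round_1 between 0.005 and 0.0105 m and angle between the z axis of round_1 and the z axis of cell, either way round below 0.06 rad) or (horizontal distance between round_1 and cavity_round_2 below 0.004 m and z of round_1 in the frame of cavity_round_2 between 0.005 and 0.0105 m and angle between the z axis of round_1 and the z axis of cell, either way round below 0.06 rad)) and ((horizontal distance between round_2 and cavity_round_1 below 0.004 m and z of round_2 in the frame of cavity_round_1 between 0.005 and 0.0105 m and angle between the z axis of round_2 and the z axis of cell, either way round below 0.06 rad) or (horizontal distance between round_2 and cavity_round_2 below 0.004 m and z of round_2 in the frame of cavity_round_2 between 0.005 and 0.0105 m and angle between the z axis of round_2 and the z axis of cell, either way round below 0.06 rad)) and ((horizontal distance between square_1 and cavity_square_1 below 0.004 m and z of square_1 in the frame of cavity_square_1 between 0.005 and 0.0105 m and angle between the z axis of square_1 and the z axis of cell, either way round below 0.06 rad) or (horizontal distance between square_1 and cavity_square_2 below 0.004 m and z of square_1 in the frame of cavity_square_2 between 0.005 and 0.0105 m and angle between the z axis of square_1 and the z axis of cell, either way round below 0.06 rad)) and ((horizontal distance between square_2 and cavity_square_1 below 0.004 m and z of square_2 in the frame of cavity_square_1 between 0.005 and 0.0105 m and angle between the z axis of square_2 and the z axis of cell, either way round below 0.06 rad) or (horizontal distance between square_2 and cavity_square_2 below 0.004 m and z of square_2 in the frame of cavity_square_2 between 0.005 and 0.0105 m and angle between the z axis of square_2 and the z axis of cell, either way round below 0.06 rad))), for 0.2 s.
2. the spacer frame is threaded over both pins and lies flat on the block (horizontal distance between spacer and deck below 0.004 m and z of spacer in the frame of deck between 0.002 and 0.008 m and angle between the y axis of spacer and the y axis of cell, either way round below 0.06 rad and angle between the z axis of spacer and the z axis of cell, either way round below 0.04 rad), for 0.2 s.
3. the cover plate is threaded over both pins, handle up, and lies flat on the spacer (horizontal distance between cover and deck below 0.004 m and z of cover in the frame of deck between 0.007 and 0.013 m and angle between the y axis of cover and the y axis of cell, either way round below 0.06 rad and angle between the z axis of cover and the z axis of cell, either way round below 0.04 rad and angle between cover's own z axis and vertical below 0.1 rad), for 0.2 s.
4. the purge lever is swung fully over (value of joint purge above 0.9 rad), for 0.2 s.
At the end, for the whole second after the job is handed in: Coupons home and flat in cavities of their outline (centre 4 mm, height 3 mm); spacer flat on the block, cover flat on it, handle up, both over the pins (4 mm, 3 mm, 0.06 rad); key flat in the empty compartment, handle at the red end; lever past 0.9 rad; all at rest (all of step 1 and all of step 2 and all of step 3 and x of key in the frame of slot between -0.0125 and 0.0125 m and y of key in the frame of slot between -0.056 and -0.024 m and z of key in the frame of slot between -0.003 and 0.004 m and angle between key's own z axis and vertical below 0.08 rad and value of joint purge above 0.9 rad and linear speed of each of cover, key below 0.02 m/s); the robot touches nothing.
It fails at once if a bystander is moved more than 4 cm (distance of any of vial_amber, vial_clear, jar, dish, tin, driver from where it was at the start of the episode above 0.04 m).
Of round_1, round_2, square_1, square_2 only 2 to 4 are there at a start; the rules pass over those that are not, and their reading is None.
At some moment in a run one of round_1, round_2, square_1, square_2, spacer, cover may be knocked a few centimetres aside while the robot is not near it.
Once in a run the grip may slacken for a moment while it holds something.
It also fails if it takes over 210 s, if anything falls off the work surface, if the arm or the gripper's body presses on something with over 40 N, if the wrist force passes 120 N, or if a joint passes its speed limit or range.

## Robot

A 7-joint arm with a two-finger parallel gripper is mounted at the origin on the work surface. World frame = base frame: x ahead of the robot, y to its left, z up, the work surface at z = 0. Lengths are in m, angles in degrees, forces in N, time in s.
With the tool pointing down it reaches from about 0.425 to 0.875 m from the base axis. Payload 4.7 kg.
Tool frame: the origin (TCP) lies midway between the tips of the shut fingers; the grasp point (between the pads) lies 19 mm behind it; z points along the fingers, y is the line along which they close (so a half turn about z gives the same grasp; the last joint's range is limited). The gripper opens to 87 mm and grips with 3 to 60 N. Pads are 19 mm wide; open, the fingers measure 117 mm over their backs; the gripper's body (75 mm by 190 mm) begins 51 mm behind the grasp point.
Start: joints at [-70.583, 18.392, -4.016, 83.108, 1.295, 78.541, -3.26], TCP at [0.207, 0.616, 0.223] pointing down, gripper open.
Joint ranges: [-163.93, 163.93], [-17.29, 119.83], [-79.2, 71.16], [3.27, 140.29], [-89.18, 269.18], [5.43, 117.66], [-154.24, 154.24]. Speed limits (degrees/s): [147.25, 147.25, 180, 180, 180, 180, 180].

## Interface

Orientations are given as [roll, pitch, yaw] about the fixed x, y, z axes, in that order (R = Rz(yaw) Ry(pitch) Rx(roll)).
In Python, from cell import env gives the robot as it stands.
- The arm moves only by the tool step_arm, never from a script. Its argument "moves" is a list of rows, each an object with "dp": the shift along the tool's x, y, z in mm, a list of three; "dr": the turn, a rotation vector about the tool's x, y, z in rad, a list of three; "fingers": the closure, from 0 (fully open) to 1 (shut). In form: [{"dp": [dx, dy, dz], "dr": [ax, ay, az], "fingers": fingers}, ...]. A call has exactly 5 rows; each row shifts and turns the commanded pose from where the row before left it, along the tool's axes as they then stand; what a row does not reach is not made up. A row lasts 1/8 s, in which the tool goes at most 62.5 mm and 10.7 degrees, less where a joint would pass 70% of its speed; a pose out of reach is approached as far as the arm can. A call with a gripper value outside its range is refused whole. The fingers move at their own pace and stop on an object; "squeeze" is the grip in N (left out, the last holds). Time passes only in rows, so rows that do not move let the fingers close, or fill a call up. It gives the time, the measured TCP pose, the force, the opening and the grip force at its end, in the units of the state.
- env.get_obs(): the state, without advancing time (a new reading comes with each control period).
- env.read_camera(name): name is "scene" or "top" or "wrist"; returns the picture (400x640x3 uint8, red, green, blue); there is no depth.
- env.camera_model(name): a dict with "fx", "fy", "cx", "cy" (pixels), "R" (3x3) and "t" (3): a world point X has camera coordinates R X + t. Camera axes: x right, y down, z forward; pixel columns grow to the right and rows downward; lengths in m; the calibration is good to about 2 mm. A picture is of the moment at which its call begins: read the wrist's pose just before it. camera_model takes no time and is no camera call; for the wrist camera it gives the pose at the moment of the call.
- env.sign_off(): hands the job in; it is judged then, once.
The state is a dict: "time_s": time; "qpos": joint angles; "joint_velocities": joint speeds; "effort": joint torques, N m; "tool_pos": TCP position; "tool_rot": TCP orientation; "force": force on the tool from outside, world axes, zero at the start; "wrist_torque": the same for the moment, N m; "grip_width": finger opening in m; "grasp_force": force on a finger pad.
Only numpy, scipy, OpenCV 4.12 (cv2) and the standard library are available. Lean on these libraries where they do the work, as an engineer would, in place of code of your own. Each camera call takes 0.05 s, during which the arm holds its last target. There are 200 camera calls.

## Working session

There is one attempt and no reset: what is moved stays moved. The work goes in short steps, Python scripts to look and compute and a tool call to move; the robot and the scene stay as the last step left them, time stands still between calls to the robot, and variables do not carry over. Pictures are saved under pics/ and viewed, at most 14 in all, crops included, and the job is handed in when it is done.

Besides the shell and the picture viewer there is one more tool, called after "Call:" in YAML: its name, and indented under it one key for each argument. step_arm: Moves the arm, as the interface text tells. Its arguments: {"type":"object","properties":{"moves":{"type":"array","items":{"type":"object","properties":{"dp":{"type":"array","items":{"type":"number"}},"dr":{"type":"array","items":{"type":"number"}},"fingers":{"type":"number"}}}},"squeeze":{"type":"number"}},"required":["moves"]}

```bash
ls; mkdir -p pics; python3 - <<'E'
from cell import env
import cv2
o=env.get_obs();print({k:o[k] for k in('time_s','tool_pos','tool_rot','force','grip_width')})
for n in('scene','top','wrist'):
    m=env.camera_model(n);print(n,m)
    cv2.imwrite(f'pics/{n}0.png',env.read_camera(n)[:,:,::-1])
E
```

```text
pics
{'time_s': 0.0, 'tool_pos': array([0.20728409, 0.61547124, 0.22146208]), 'tool_rot': array([-1.79890455e+02,  5.10121355e-03,  1.61393975e+02]), 'force': array([ 0.71246011,  0.42938734, -0.70160701]), 'grip_width': 0.08699911994352846}
scene {'fx': 485.74830827642137, 'fy': 485.74830827642137, 'cx': 321.8159878006721, 'cy': 204.74797908940553, 'R': array([[ 0.6796816 ,  0.73326329,  0.01891747],
       [ 0.53073929, -0.47382737, -0.70271149],
       [-0.50630892,  0.48766031, -0.71122338]]), 't': array([-0.39146001, -0.25987764,  1.67861067])}
top {'fx': 376.00132659283116, 'fy': 376.00132659283116, 'cx': 315.1306172497628, 'cy': 194.81904503501406, 'R': array([[ 0.00330159, -0.99987059, -0.01574473],
       [-0.99367191, -0.00151259, -0.11231139],
       [ 0.11227304,  0.0160159 , -0.99354832]]), 't': array([0.00840578, 0.55763667, 1.05244258])}
wrist {'fx': 286.5808008883032, 'fy': 286.5808008883032, 'cx': 323.6358580494717, 'cy': 199.4114917524691, 'R': array([[ 0.31895324,  0.94776722, -0.0024761 ],
       [ 0.90973542, -0.30541957,  0.28124785],
       [ 0.26580124, -0.0919575 , -0.95963197]]), 't': array([-0.64871286, -0.03434656,  0.3899216 ])}
```

View pics/top0.png

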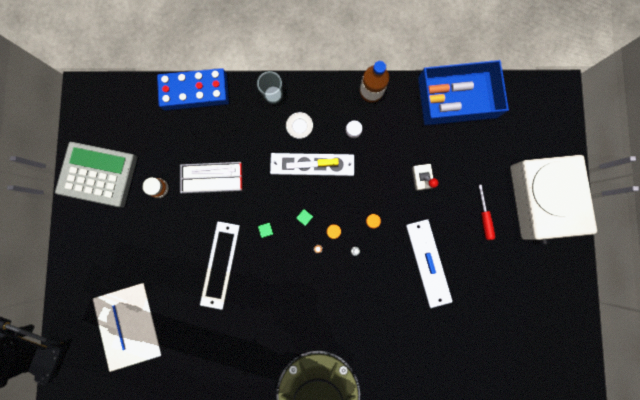

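View pics/scene0.png

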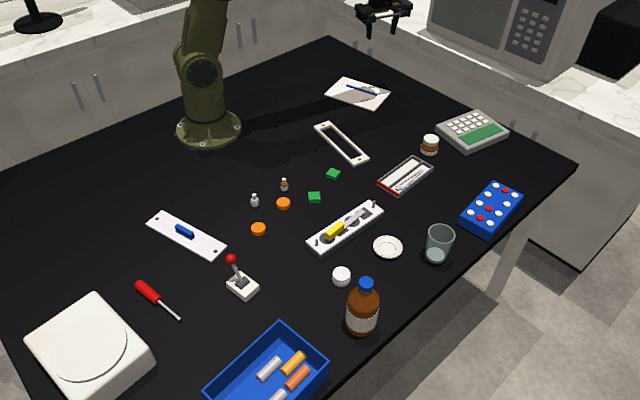

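The top view shows the cell at about (312,163) with the key's yellow handle pointing right. All four coupons are present: greens at (265,230) and (305,217), oranges at (334,231) and (374,221). The spacer is at (220,265), the cover at (430,263), the tray at (211,178) and the lever at (425,178).

```bash
cat > h.py <<'E'
from cell import env
import cv2, numpy as np
from scipy.spatial.transform import Rotation as Ro
def ray(m,px,z):
    d=m['R'].T@np.array([(px[0]-m['cx'])/m['fx'],(px[1]-m['cy'])/m['fy'],1]); c=-m['R'].T@m['t']
    return (c+d*(z-c[2])/d[2])
def proj(m,X):
    q=m['R']@np.asarray(X)+m['t']; return q[0]/q[2]*m['fx']+m['cx'],q[1]/q[2]*m['fy']+m['cy']
def mask(im,c):
    h=cv2.cvtColor(im,cv2.COLOR_RGB2HSV)
    lo,hi={'orange':((8,150,120),(20,255,255)),'green':((55,120,100),(85,255,255)),'yellow':((24,130,110),(35,255,255)),
     'blue':((105,120,100),(128,255,255)),'white':((0,0,150),(180,60,255)),'red':((172,140,80),(180,255,255))}[c]
    M=cv2.inRange(h,lo,hi)
    if c=='red': M|=cv2.inRange(h,(0,140,80),(5,255,255))
    return M
def blobs(M,amin=15):
    out=[]
    for c in cv2.findContours(M,cv2.RETR_EXTERNAL,cv2.CHAIN_APPROX_NONE)[0]:
        a=cv2.contourArea(c)
        if a>=amin: out.append((a,cv2.minAreaRect(c),c))
    return out
def snap(n,save=None):
    m=env.camera_model(n); im=env.read_camera(n)
    if save: cv2.imwrite(f'pics/{save}.png',im[:,:,::-1])
    return m,im
def wrect(m,c,z):  # contour -> plane points -> min rect in world (mm)
    P=np.array([ray(m,p[0],z)[:2] for p in c])*1000
    (cx,cy),(w,h),a=cv2.minAreaRect(P.astype(np.float32))
    if w<h: w,h,a=h,w,a+90
    return cx,cy,w,h,((a+90)%180)-90   # angle of long side
def plan(pos,yaw,rows=None,pitch=0):
    """tool-frame dp (mm) and dr (rad) from present pose to TCP pos (m), tool down, yaw deg"""
    o=env.get_obs(); R0=Ro.from_euler('xyz',o['tool_rot'],degrees=True)
    R1=Ro.from_euler('xyz',[180,0,yaw],degrees=True)
    dp=R0.inv().apply(np.array(pos)-o['tool_pos'])*1000; dr=(R0.inv()*R1).as_rotvec()
    print('dp',dp.round(1),'dr',dr.round(3),'pos',(o['tool_pos']*1000).round(1),'rot',o['tool_rot'].round(2),'t',round(o['time_s'],2),'F',o['force'].round(1),'w',round(o['grip_width']*1000,1))
E
python3 - <<'E'
from h import *
im=cv2.imread('pics/top0.png');m=env.camera_model('top')
rgb=im[:,:,::-1].copy()
Z={'orange':.016,'green':.016,'yellow':.05,'blue':.028,'white':.01,'red':.016}
for c in Z:
    for a,r,ct in blobs(mask(rgb,c)):
        if a<4000: print(c,int(a),np.round(r[0]),np.round(wrect(m,ct,Z[c]),1))
cv2.imwrite('pics/c0.png',cv2.resize(im[100:310,140:460],(800,525),interpolation=cv2.INTER_CUBIC))
E
```

```text
orange 147 [334. 231.] [454.2 -43.5  40.3  37.6  -0. ]
orange 147 [373. 220.] [ 484.8 -157.8   40.6   37.6  -89.9]
orange 92 [439.  88.] [ 881.8 -360.7   55.5   19.2  -84.8]
green 136 [265. 230.] [457.  155.1  36.4  35.8 -71.4]
green 142 [304. 217.] [494.3  42.   36.9  36.2  51.5]
green 723 [ 97. 160.] [662.8 661.5 158.5  45.9  78.6]
yellow 115 [328. 162.] [650.6 -27.   58.1  19.6 -86.6]
blue 54 [118. 327.] [183.4 560.9 121.7   6.2  17.4]
blue 83 [430. 263.] [ 365.2 -315.5   57.6   14.4   15.3]
blue 2102 [191.  87.] [883.9 384.1 203.6 102.8 -84.2]
blue 100 [380.  66.] [ 9.457e+02 -1.820e+02  3.470e+01  3.290e+01 -8.000e-01]
blue 3906 [466.  89.] [ 875.3 -435.4  232.8  158.1  -84.2]
white 45 [343. 370.] [ 68.3 -69.3  23.   19.4  46.4]
white 3858 [126. 327.] [181.8 547.6 210.6 151.6  17.1]
white 38 [355. 251.] [ 397.2 -105.2   21.4   20.8   55.9]
white 1848 [219. 265.] [357.1 286.2 243.6  66.5 -10.1]
white 1885 [429. 263.] [ 364.8 -316.4  242.9   66.4   14.9]
white 15 [636. 188.] [ 581.4 -921.1   14.6   11.7  -89.9]
white 25 [482. 198.] [ 552.9 -477.4   74.2    6.9    8.1]
white 219 [1
[... 648 characters left out ...]
[866.4 364.2  19.5  18.  -43.1]
white 28 [216.  93.] [871.  312.4  20.4  17.3  45. ]
white 144 [272.  94.] [869.7 142.1  42.8  41.   89.9]
white 111 [463.  85.] [ 893.2 -435.5   61.    20.9  -84.2]
white 27 [165.  79.] [917.6 472.5  20.6  17.3  45.3]
white 29 [181.  77.] [ 9.230e+02  4.225e+02  1.920e+01  1.880e+01 -2.000e-01]
white 27 [198.  75.] [928.4 369.6  20.5  17.4  45. ]
white 26 [215.  74.] [933.  319.   20.4  17.4  44.8]
red 236 [488. 225.] [ 472.  -487.5   81.4   27.7    8.5]
red 60 [433. 183.] [ 595.8 -335.    26.6   24.7  -63.4]
red 19 [165.  88.] [884.1 467.6  15.8  15.1  47.3]
red 17 [198.  86.] [893.2 365.6  16.1  15.3   2.2]
red 19 [216.  84.] [899.4 314.   17.9  12.9  44.8]
```

View pics/c0.png

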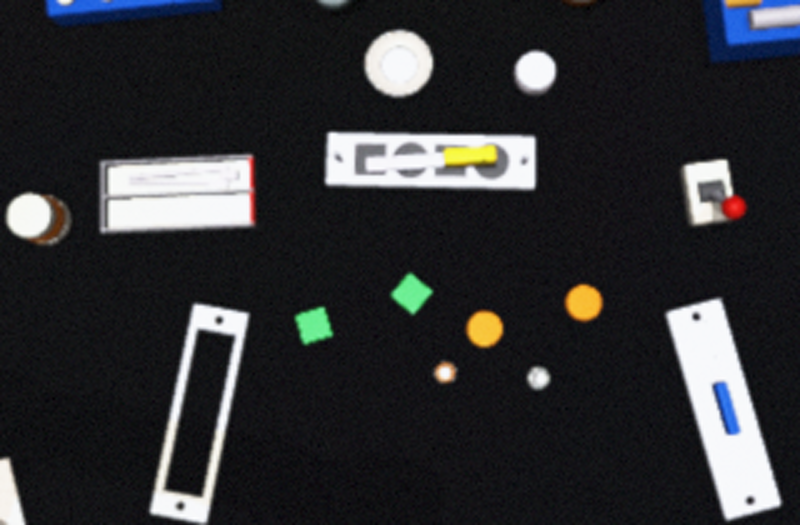

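The crop shows the cell's cavities from left (+y) to right as square, round, square, round. The key's handle is at the right. The tray's red end is at the right (-y), and its empty compartment is the lower one. Next I move above the cell for close-up measuring.

Call:
step_arm:
  moves:
    - {"dr": [0,0,0.1755],"dp": [0,0,0],"fingers": 0}
    - {"dr": [0,0,0.1755],"dp": [0,0,0],"fingers": 0}
    - {"dr": [0,0,0.1755],"dp": [0,0,0],"fingers": 0}
    - {"dr": [0,0,0.1755],"dp": [0,0,0],"fingers": 0}
    - {"dr": [0,0,0.1755],"dp": [0,0,0],"fingers": 0}

```text
time_s: 0.78
tool_pos: [0.2073, 0.6158, 0.2221]
tool_rot: [-180.0, 0.0, 110.8]
force: [0.4, 0.4, 0.1]
grip_width: 0.087
grasp_force: 0.0
```

Call:
step_arm:
  moves:
    - {"dr": [0,0,0.1755],"dp": [0,0,0],"fingers": 0}
    - {"dr": [0,0,0.1755],"dp": [0,0,0],"fingers": 0}
    - {"dr": [0,0,0],"dp": [-47,33.5,4],"fingers": 0}
    - {"dr": [0,0,0],"dp": [-47,33.5,4],"fingers": 0}
    - {"dr": [0,0,0],"dp": [-47,33.5,4],"fingers": 0}

```text
time_s: 1.4
tool_pos: [0.3112, 0.4752, 0.2101]
tool_rot: [180.0, 0.0, 91.0]
force: [-0.2, 0.8, 0.2]
grip_width: 0.0871
grasp_force: 0.0
```

Call:
step_arm:
  moves:
    - {"dr": [0,0,0],"dp": [-47,33.5,4],"fingers": 0}
    - {"dr": [0,0,0],"dp": [-47,33.5,4],"fingers": 0}
    - {"dr": [0,0,0],"dp": [-47,33.5,4],"fingers": 0}
    - {"dr": [0,0,0],"dp": [-47,33.5,4],"fingers": 0}
    - {"dr": [0,0,0],"dp": [-47,33.5,4],"fingers": 0}

```text
time_s: 2.02
tool_pos: [0.4827, 0.2432, 0.1904]
tool_rot: [180.0, -0.0, 91.0]
force: [0.6, 0.1, -0.3]
grip_width: 0.0872
grasp_force: 0.0
```

Call:
step_arm:
  moves:
    - {"dr": [0,0,0],"dp": [-47,33.5,4],"fingers": 0}
    - {"dr": [0,0,0],"dp": [-47,33.5,4],"fingers": 0}
    - {"dr": [0,0,0],"dp": [-47,33.5,4],"fingers": 0}
    - {"dr": [0,0,0],"dp": [-47,33.5,4],"fingers": 0}
    - {"dr": [0,0,0],"dp": [-47,33.5,4],"fingers": 0}

```text
time_s: 2.65
tool_pos: [0.6544, 0.0116, 0.1702]
tool_rot: [-180.0, -0.0, 91.0]
force: [0.1, 0.3, 1.2]
grip_width: 0.0871
grasp_force: 0.0
```

```bash
python3 - <<'E'
from h import *
plan((.653,.010,.17),93)
m,im=snap('wrist','w1')
for c,z in(('yellow',.054),('white',.028)):
    for a,r,ct in blobs(mask(im,c),60):
        print(c,int(a),np.round(r[0]),np.round(wrect(m,ct,z),1))
E
```

```text
dp [-1.6 -1.5  0.2] dr [-0.    -0.    -0.034] pos [654.4  11.6 170.2] rot [-1.800e+02 -2.000e-02  9.104e+01] t 2.65 F [0.1 0.3 1.2] w 87.1
yellow 751 [320. 228.] [651.2 -24.5  58.6  17.5 -85.9]
white 125 [401. 295.] [ 751.5 -120.3   25.1   11.3    1.1]
white 695 [258. 281.] [ 577.  -103.9  220.4    7.6    1.7]
white 465 [442. 280.] [ 7.986e+02 -9.920e+01  1.017e+02  1.480e+01 -7.000e-01]
white 81 [ 84. 198.] [391.2  -3.5  12.   10.7  78.1]
white 4114 [430. 144.] [764.6  59.5  75.7  75.  -81. ]
white 11448 [321. 162.] [649.7  29.6 221.   61.2  89.1]
white 1774 [532.  68.] [854.2 135.8  44.6  44.6  52.5]
white 16354 [598. 134.] [940.5  47.7 294.8  90.8 -71.7]
```

View pics/w1.png

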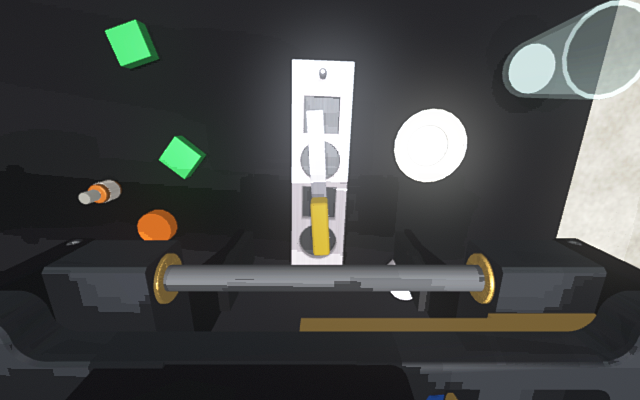

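The wrist view shows the yellow handle at (320,228), with its blade running up to (315,115) over the cavities. The gripper body hides the -y end of the cell. I'll grip the key next.

Call:
step_arm:
  moves:
    - {"dr": [0,0,-0.054],"dp": [0,0,0],"fingers": 0}
    - {"dr": [0,0,0],"dp": [-5.7,-1.4,34.3],"fingers": 0}
    - {"dr": [0,0,0],"dp": [-5.7,-1.4,34.3],"fingers": 0}
    - {"dr": [0,0,0],"dp": [-5.7,-1.4,34.3],"fingers": 0}
    - {"dr": [0,0,0],"dp": [-5.7,-1.4,34.3],"fingers": 0}
  squeeze: 25

```text
time_s: 3.32
tool_pos: [0.6492, -0.0102, 0.032]
tool_rot: [-180.0, -0.0, 94.1]
force: [-0.5, 0.2, -0.1]
grip_width: 0.0868
grasp_force: 0.0
```

Call:
step_arm:
  moves:
    - {"dp": [0,0,0],"fingers": 1}
    - {"dp": [0,0,0],"fingers": 1}
    - {"dp": [0,0,0],"fingers": 1}
    - {"dp": [0,0,0],"fingers": 1}
    - {"dp": [0,0,0],"fingers": 1}

```text
validation failed for argument at $.mo...
```

Call:
step_arm:
  moves:
    - {"dp": [0,0,0],"fingers": 1}
    - {"dp": [0,0,-15],"fingers": 1}
    - {"dp": [0,0,-35],"fingers": 1}
    - {"dp": [0,0,-35],"fingers": 1}
    - {"dp": [0,0,-25],"fingers": 1}

```text
validation failed for argument at $.mo...
```

```bash
python3 - <<'E'
from h import *
plan((.59,.2,.15),92)
m,im=snap('wrist','w2')
m2,im2=snap('top','t2')
cv2.imwrite('pics/w2t.png',cv2.resize(im2[130:230,160:380],(704,320))[:,:,::-1])
E
```

```text
dp [ 213.9  -44.  -117.9] dr [-0.    -0.     0.037] pos [649.2 -10.2  32. ] rot [-1.7998e+02 -1.0000e-02  9.4110e+01] t 3.33 F [-0.5  0.2 -0.1] w 86.8
```

View pics/w2.png

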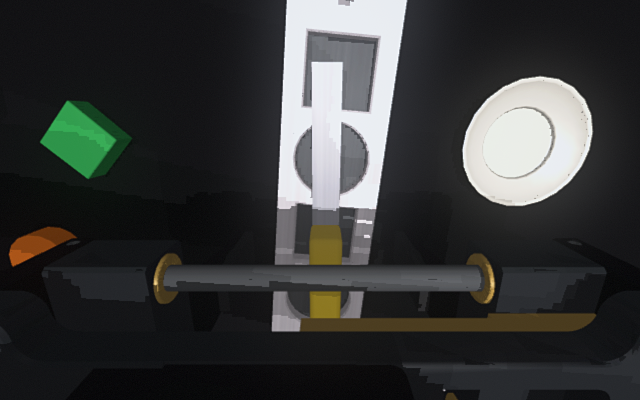

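The handle sits between the fingers at (325,280). The last two calls were refused because `dr` was missing, so I'm resending them with it.

Call:
step_arm:
  moves:
    - {"dp": [0,0,0],"dr": [0,0,0],"fingers": 1}
    - {"dp": [0,0,0],"dr": [0,0,0],"fingers": 1}
    - {"dp": [0,0,0],"dr": [0,0,0],"fingers": 1}
    - {"dp": [0,0,0],"dr": [0,0,0],"fingers": 1}
    - {"dp": [0,0,0],"dr": [0,0,0],"fingers": 1}
  squeeze: 25

```text
time_s: 4.05
tool_pos: [0.6498, -0.0102, 0.0337]
tool_rot: [180.0, -0.0, 94.1]
force: [0.2, 0.3, -1.0]
grip_width: 0.0451
grasp_force: 0.0
```

Call:
step_arm:
  moves:
    - {"dp": [0,0,0],"dr": [0,0,0],"fingers": 1}
    - {"dp": [0,0,0],"dr": [0,0,0],"fingers": 1}
    - {"dp": [0,0,-10],"dr": [0,0,0],"fingers": 1}
    - {"dp": [0,0,-30],"dr": [0,0,0],"fingers": 1}
    - {"dp": [0,0,-50],"dr": [0,0,0],"fingers": 1}

```text
time_s: 4.68
tool_pos: [0.6482, -0.0103, 0.123]
tool_rot: [-179.8, 0.0, 94.1]
force: [1.2, 0.7, -0.3]
grip_width: 0.0175
grasp_force: 25.0
```

Call:
step_arm:
  moves:
    - {"dp": [43,-9,-5],"dr": [0,0,0],"fingers": 1}
    - {"dp": [43,-9,-5],"dr": [0,0,0],"fingers": 1}
    - {"dp": [43,-9,-5],"dr": [0,0,0],"fingers": 1}
    - {"dp": [43,-9,-5],"dr": [0,0,0],"fingers": 1}
    - {"dp": [43,-9,-5],"dr": [0,0,0],"fingers": 1}

```text
time_s: 5.3
tool_pos: [0.589, 0.2021, 0.1493]
tool_rot: [180.0, -0.0, 94.1]
force: [0.4, -0.1, -1.0]
grip_width: 0.0175
grasp_force: 25.0
```

```bash
python3 - <<'E'
from h import *
plan((.59,.2,.15),92)
m,im=snap('wrist','w3')
m2,im2=snap('top','t3')
cv2.imwrite('pics/t3c.png',cv2.resize(im2[130:230,160:380],(704,320))[:,:,::-1])
for c,z in (('white',.016),('red',.016)):
  for n,mm,ii in(('w',m,im),('t',m2,im2)):
    for a,r,ct in blobs(mask(ii,c),30):
        q=wrect(mm,ct,z)
        if abs(q[0]-613)<60: print(n,c,int(a),np.round(r[0]),np.round(q,1))
E
```

```text
dp [-2.1  0.9 -0.7] dr [ 0.001 -0.     0.036] pos [589.  202.1 149.3] rot [ 1.7996e+02 -2.0000e-02  9.4080e+01] t 5.3 F [ 0.4 -0.1 -1. ] w 17.5
w white 64 [347. 313.] [628.7  51.9  14.5  12.9  -1.8]
w white 489 [398.  82.] [652.2 308.8 146.6   3.8 -87.4]
w white 13808 [349. 103.] [608.9 282.4 194.9  80.1 -87.3]
t white 216 [151. 186.] [586.1 494.8  51.   47.6   2.9]
t white 225 [424. 176.] [ 614.6 -307.2   70.7   51.1    7.8]
t white 4839 [560. 197.] [ 556.6 -696.3  231.5  180.6    5.8]
t white 1632 [312. 164.] [651.4  20.2 243.5  62.9  89. ]
t white 3282 [ 94. 174.] [622.5 668.1 196.6 156.4  78.4]
w red 178 [365. 165.] [630.  232.3  56.1   4.6   2.1]
t red 59 [433. 183.] [ 595.8 -335.    26.6   24.7  -63.4]
```

View pics/w3.png

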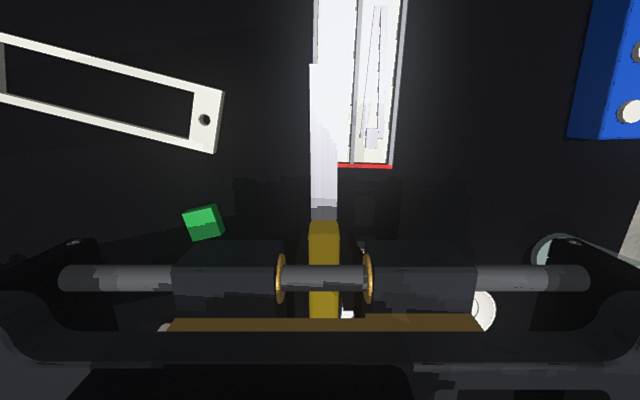

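The key is held at (325,250) with the grip reading 17.5 mm. The tray's red wall is at row 165 and its right corner at (393,165), which puts the slot near (592.5, 318).

Call:
step_arm:
  moves:
    - {"dp": [0,0,0],"dr": [0,0,0.031],"fingers": 1}
    - {"dp": [30,3,10],"dr": [0,0,0],"fingers": 1}
    - {"dp": [30,3,20],"dr": [0,0,0],"fingers": 1}
    - {"dp": [25,2,30],"dr": [0,0,0],"fingers": 1}
    - {"dp": [0,0,30],"dr": [0,0,0],"fingers": 1}

```text
time_s: 6.02
tool_pos: [0.5935, 0.2892, 0.0569]
tool_rot: [-180.0, -0.1, 92.4]
force: [-0.3, 0.3, -1.9]
grip_width: 0.0181
grasp_force: 25.0
```

```bash
python3 - <<'E'
from h import *
plan((.5936,.2875,.018),92.3)
m,im=snap('wrist','w4')
E
```

```text
dp [-1.8  0.  38.9] dr [-0.    -0.001  0.002] pos [593.5 289.2  56.9] rot [-1.7998e+02 -8.0000e-02  9.2440e+01] t 6.03 F [-0.3  0.3 -1.9] w 18.1
```

View pics/w4.png

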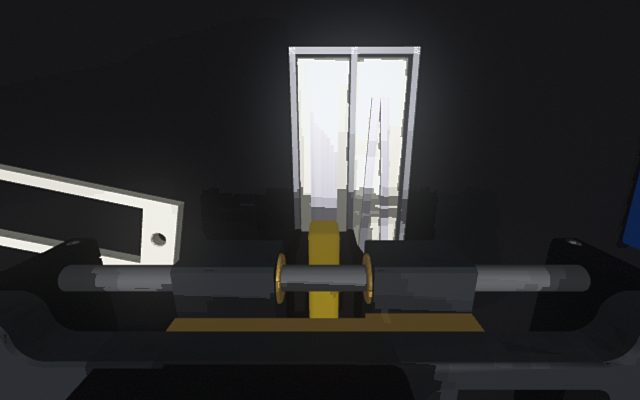

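The blade sits inside the empty compartment, at columns 310-337 between walls at 299 and 350. I'll lower it and release.

Call:
step_arm:
  moves:
    - {"dp": [-1,0,14],"dr": [0,0,0],"fingers": 1}
    - {"dp": [-1,0,14],"dr": [0,0,0],"fingers": 1}
    - {"dp": [0,0,10.5],"dr": [0,0,0],"fingers": 1}
    - {"dp": [0,0,0],"dr": [0,0,0],"fingers": 1}
    - {"dp": [0,0,0],"dr": [0,0,0],"fingers": 1}

```text
time_s: 6.7
tool_pos: [0.5945, 0.2843, 0.0205]
tool_rot: [179.9, -0.0, 92.3]
force: [-0.1, -0.2, -0.2]
grip_width: 0.0179
grasp_force: 25.0
```

Call:
step_arm:
  moves:
    - {"dp": [0,0,0],"dr": [0,0,0],"fingers": 0.5}
    - {"dp": [0,0,0],"dr": [0,0,0],"fingers": 0.5}
    - {"dp": [0,0,0],"dr": [0,0,0],"fingers": 0.5}
    - {"dp": [0,0,0],"dr": [0,0,0],"fingers": 0.5}
    - {"dp": [0,0,0],"dr": [0,0,0],"fingers": 0.5}

```text
time_s: 7.32
tool_pos: [0.594, 0.2841, 0.0199]
tool_rot: [180.0, -0.0, 92.3]
force: [-0.6, 0.2, 0.7]
grip_width: 0.0434
grasp_force: 0.0
```

Call:
step_arm:
  moves:
    - {"dp": [0,0,-20],"dr": [0,0,0],"fingers": 0.5}
    - {"dp": [0,0,-40],"dr": [0,0,0],"fingers": 0.5}
    - {"dp": [0,0,-50],"dr": [0,0,0],"fingers": 0.5}
    - {"dp": [-50,0,-40],"dr": [0,0,0],"fingers": 0.5}
    - {"dp": [-50,0,0],"dr": [0,0,0],"fingers": 0.3}

```text
time_s: 7.95
tool_pos: [0.6009, 0.1853, 0.175]
tool_rot: [179.5, -0.2, 92.4]
force: [0.8, -1.1, 0.3]
grip_width: 0.0479
grasp_force: 0.0
```

```bash
python3 - <<'E'
from h import *
plan((.653,0,.17),91)
m,im=snap('wrist','w5')
m2,im2=snap('top','t5')
for n,mm,ii in(('w',m,im),('t',m2,im2)):
  for c,z in (('yellow',.030),('white',.016),('red',.016),('green',.016),('orange',.016)):
    for a,r,ct in blobs(mask(ii,c),30):
        q=wrect(mm,ct,z)
        if 420<q[0]<700 and -400<q[1]<420: print(n,c,int(a),np.round(r[0]),np.round(q,1))
cv2.imwrite('pics/t5c.png',np.vstack([cv2.resize(im[:,:,::-1],(640,400))[:260],cv2.resize(im2[130:230,160:380],(640,290))[:,:,::-1]]))
E
```

```text
dp [-187.4   44.2    4.8] dr [ 0.009 -0.003  0.025] pos [600.9 185.3 175. ] rot [179.48  -0.19  92.41] t 7.95 F [ 0.8 -1.1  0.3] w 47.9
w yellow 877 [320. 108.] [595.2 268.4  57.3  16.1 -87.3]
w white 408 [356. 304.] [651.1  28.8  62.1  39.4   2. ]
w white 162 [354. 246.] [642.2 111.2  21.3  16.    2.2]
w white 368 [377.  73.] [652.6 301.8 140.8   3.7 -87.4]
w white 10474 [336.  72.] [609.9 301.6 137.2  77.7 -87.4]
w red 93 [356. 146.] [635.7 232.3  34.3   3.3   2.4]
w red 101 [319. 146.] [595.5 230.   35.3   4.4   2.4]
w green 748 [199. 206.] [458.1 154.8  34.1  33.5 -72.3]
t white 226 [424. 176.] [ 614.6 -307.2   70.7   51.1    7.8]
t white 1289 [315. 164.] [651.2  11.1 225.4  62.9  89. ]
t red 60 [433. 183.] [ 595.8 -335.    26.6   24.7  -63.4]
t green 135 [265. 230.] [457.  155.1  36.4  35.8 -71.4]
t green 122 [304. 217.] [494.4  41.7  35.8  35.5 -38.5]
t orange 145 [334. 231.] [454.2 -43.5  40.3  37.6  -0. ]
t orange 145 [373. 220.] [ 484.8 -157.8   40.6   37.6  -89.9]
```

View pics/t5c.png

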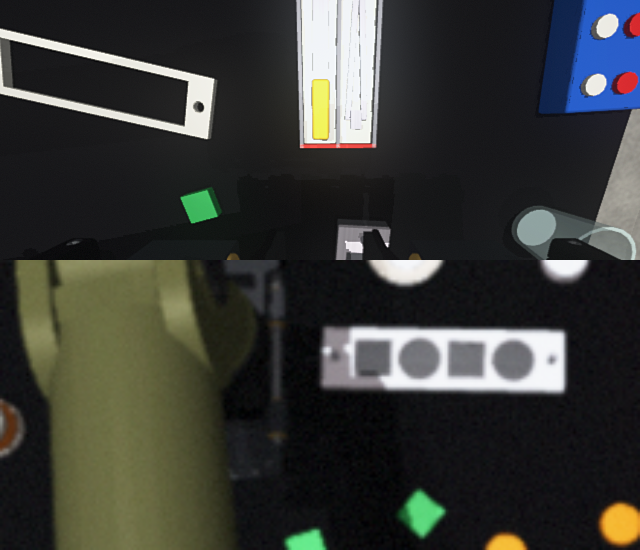

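The key lies flat in the empty compartment with its handle at (320,108) by the red end, about 5 mm from nominal. The top crop shows four clean cavities, ordered square, round, square, round from +y. Next I measure the cell from a wrist hover.

Call:
step_arm:
  moves:
    - {"dp": [0,0,0],"dr": [0,0,0.059],"fingers": 0}
    - {"dp": [-63,13.6,-1],"dr": [0,0,0],"fingers": 0}
    - {"dp": [-61,13.6,-1],"dr": [0,0,0],"fingers": 0}
    - {"dp": [-61,13.6,-1],"dr": [0,0,0],"fingers": 0}
    - {"dp": [-61,13.6,-2],"dr": [0,0,0],"fingers": 0}

```text
time_s: 8.68
tool_pos: [0.648, -0.061, 0.1753]
tool_rot: [179.9, -0.0, 89.0]
force: [0.5, -0.2, -0.1]
grip_width: 0.0867
grasp_force: 0.0
```

Call:
step_arm:
  moves:
    - {"dp": [0,0,0],"dr": [0,0,0],"fingers": 0}
    - {"dp": [0,0,0],"dr": [0,0,0],"fingers": 0}
    - {"dp": [0,0,0],"dr": [0,0,0],"fingers": 0}
    - {"dp": [0,0,0],"dr": [0,0,0],"fingers": 0}
    - {"dp": [0,0,0],"dr": [0,0,0],"fingers": 0}

```text
time_s: 9.3
tool_pos: [0.6475, -0.0585, 0.1739]
tool_rot: [-180.0, -0.0, 89.0]
force: [-0.2, -0.6, 0.3]
grip_width: 0.087
grasp_force: 0.0
```

```bash
cat >> h.py <<'E'
def holes(m,im,z=.028,lo=None):
    g=cv2.cvtColor(im,cv2.COLOR_RGB2HSV)[:,:,2]
    out=[]
    # block bright; cavities darker: threshold holes inside the block
    M=mask(im,'white')
    cs,hi=cv2.findContours(M,cv2.RETR_CCOMP,cv2.CHAIN_APPROX_NONE)
    for c,h in zip(cs,hi[0]):
        if h[3]>=0 and cv2.contourArea(c)>12:
            P=np.array([ray(m,p[0],z)[:2] for p in c])*1000
            Mo=cv2.moments(P.astype(np.float32)); 
            q=wrect(m,c,z)
            out.append((Mo['m10']/Mo['m00'],Mo['m01']/Mo['m00'],*q))
    return out
E
python3 - <<'E'
from h import *
plan((.651,-.07,.18),89)
for n in('wrist','top'):
    m,im=snap(n,'hv_'+n)
    for q in holes(m,im):
        if 600<q[0]<700 and -150<q[1]<180: print(n,np.round(q,1))
E
```

```text
dp [-11.4   3.7  -6.1] dr [-0.    -0.     0.001] pos [647.5 -58.5 173.9] rot [-1.800e+02 -2.000e-02  8.903e+01] t 9.3 F [-0.2 -0.6  0.3] w 87.0
wrist [648.5 -52.2 648.2 -52.2  44.   44.  -45.8]
wrist [649.1  -4.8 649.1  -4.7  38.3  37.   -1. ]
wrist [655.7  30.3 655.7  30.3   7.7   2.   89.5]
wrist [656.2  44.7 656.3  44.5  11.2   3.   89.5]
wrist [650.4  55.4 650.5  55.3   8.3   3.   89. ]
wrist [646.4  43.4 649.9  42.1  43.2  42.6 -40.5]
wrist [650.7  88.9 650.7  88.6  38.1  36.8  -1. ]
top [6.506e+02 9.070e+01 6.501e+02 9.090e+01 3.880e+01 3.810e+01 6.000e-01]
```

View pics/hv_wrist.png

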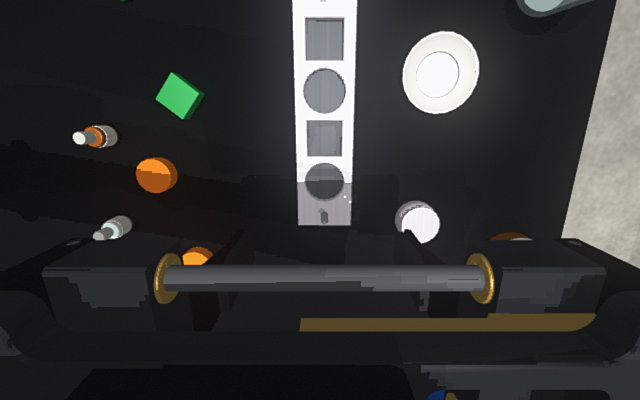

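The wrist view shows all four cavities cleanly, in column 324 at rows 40, 90, 138 and 180. They fit 47 mm spacing with a cell yaw of -1.0° and a centre near (649.5, 18.5). I'll go to green A next.

Call:
step_arm:
  moves:
    - {"dp": [0,0,0],"dr": [0,0,-0.166],"fingers": 0}
    - {"dp": [0,0,0],"dr": [0,0,-0.166],"fingers": 0}
    - {"dp": [50,-28.6,1],"dr": [0,0,0],"fingers": 0}
    - {"dp": [50,-28.6,1],"dr": [0,0,0],"fingers": 0}
    - {"dp": [50,-28.6,1],"dr": [0,0,0],"fingers": 0}

```text
time_s: 10.02
tool_pos: [0.5183, 0.0577, 0.1708]
tool_rot: [180.0, -0.0, 107.9]
force: [0.3, 0.0, 0.9]
grip_width: 0.087
grasp_force: 0.0
```

Call:
step_arm:
  moves:
    - {"dp": [50,-28.6,1],"dr": [0,0,0],"fingers": 0}
    - {"dp": [0,0,0],"dr": [0,0,0],"fingers": 0}
    - {"dp": [0,0,0],"dr": [0,0,0],"fingers": 0}
    - {"dp": [0,0,0],"dr": [0,0,0],"fingers": 0}
    - {"dp": [0,0,0],"dr": [0,0,0],"fingers": 0}

```text
time_s: 10.65
tool_pos: [0.4777, 0.0942, 0.1698]
tool_rot: [-180.0, 0.0, 107.8]
force: [-0.0, -0.1, 0.2]
grip_width: 0.0869
grasp_force: 0.0
```

```bash
cat >> h.py <<'E'
def toptex(m,im,c,z=.016):
    # brightest (top) face of each coupon of colour c
    h=cv2.cvtColor(im,cv2.COLOR_RGB2HSV); M=mask(im,c); res=[]
    n,L,st,ce=cv2.connectedComponentsWithStats(M)
    for i in range(1,n):
        if st[i,4]<100: continue
        v=h[:,:,2][L==i]; t=np.percentile(v,80)*.82
        T=((L==i)&(h[:,:,2]>t)).astype(np.uint8)
        ct=max(cv2.findContours(T,cv2.RETR_EXTERNAL,cv2.CHAIN_APPROX_NONE)[0],key=cv2.contourArea)
        res.append((np.round(ce[i]),np.round(wrect(m,ct,z),1)))
    return res
E
python3 - <<'E'
from h import *
plan((.458,.1548,.006),108)
m,im=snap('wrist','w6')
for c in('green','orange'): 
    for r in toptex(m,im,c): print(c,*r)
E
```

```text
dp [ 63.8  -0.2 163.8] dr [-0.     0.001 -0.003] pos [477.7  94.2 169.8] rot [-1.8000e+02  3.0000e-02  1.0783e+02] t 10.65 F [-0.  -0.1  0.2] w 86.9
green [320. 133.] [456.3 153.6  32.1  31.2 -72.2]
green [324. 231.] [494.7  41.7  33.9  33.4  50.3]
```

Call:
step_arm:
  moves:
    - {"dp": [21,-0.7,54],"dr": [0,0,0],"fingers": 0}
    - {"dp": [21,-0.7,54],"dr": [0,0,0],"fingers": 0}
    - {"dp": [21,-0.8,40],"dr": [0,0,0],"fingers": 0}
    - {"dp": [0,0,15.8],"dr": [0,0,0],"fingers": 0}
    - {"dp": [0,0,0],"dr": [0,0,0],"fingers": 0}
  squeeze: 20

```text
time_s: 11.32
tool_pos: [0.4557, 0.1533, 0.0057]
tool_rot: [-179.9, 0.1, 107.9]
force: [0.1, 0.3, 0.8]
grip_width: 0.0869
grasp_force: 0.0
```

Call:
step_arm:
  moves:
    - {"dp": [0,0,0],"dr": [0,0,0],"fingers": 1}
    - {"dp": [0,0,0],"dr": [0,0,0],"fingers": 1}
    - {"dp": [0,0,0],"dr": [0,0,0],"fingers": 1}
    - {"dp": [0,0,0],"dr": [0,0,0],"fingers": 1}
    - {"dp": [0,0,0],"dr": [0,0,0],"fingers": 1}

```text
time_s: 11.95
tool_pos: [0.4555, 0.1547, 0.0062]
tool_rot: [180.0, -0.0, 108.0]
force: [-1.2, 0.2, -1.2]
grip_width: 0.0451
grasp_force: 0.0
```

Call:
step_arm:
  moves:
    - {"dp": [0,0,0],"dr": [0,0,0],"fingers": 1}
    - {"dp": [0,0,-10],"dr": [0,0,0],"fingers": 1}
    - {"dp": [0,0,-40],"dr": [0,0,0],"fingers": 1}
    - {"dp": [0,0,-40],"dr": [0,0,0],"fingers": 1}
    - {"dp": [0,0,0],"dr": [0,0,0],"fingers": 1}

```text
time_s: 12.58
tool_pos: [0.4581, 0.1557, 0.0998]
tool_rot: [179.6, -0.1, 108.0]
force: [-0.5, -0.4, -0.7]
grip_width: 0.0337
grasp_force: 20.0
```

```bash
python3 - <<'E'
from h import *
plan((.6507,.089,.08),89)
o=env.get_obs();tz=o['tool_pos'][2]
m,im=snap('wrist','w7')
R0=Ro.from_euler('xyz',o['tool_rot'],degrees=True)
for c in('green',): 
    for r,q in toptex(m,im,c,tz+.010): print(r,q,'tool',R0.inv().apply([q[0]/1000-o['tool_pos'][0],q[1]/1000-o['tool_pos'][1],0]).round(4))
cv2.imwrite('pics/w7c.png',im[150:400,120:520,::-1])
E
```

```text
dp [-122.9  162.5   20.8] dr [ 0.007 -0.003  0.331] pos [458.1 155.7  99.8] rot [ 1.7958e+02 -1.0000e-01  1.0796e+02] t 12.57 F [-0.5 -0.4 -0.7] w 33.7
[322. 261.] [459.  150.9  29.9   2.6  17.8] tool [-0.0048 -0.0006 -0.    ]
[322. 311.] [468.1 119.9  24.9  13.   17.7] tool [-0.0371 -0.0015 -0.0001]
```

View pics/w7c.png

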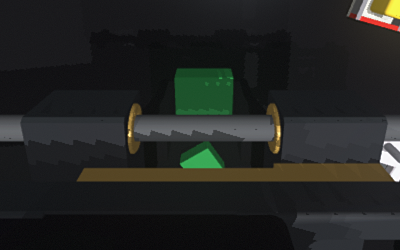

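The coupon is held straight, with its front face at columns 295-353 of the frame. I'll check how noisy the pose readings are before placing it.

```bash
python3 - <<'E'
from h import *
P=[]
for i in range(6):
    env.read_camera('top'); o=env.get_obs(); P.append(np.r_[o['tool_pos']*1000,o['tool_rot'][2]])
print(np.round(P,2))
plan((.6507,.089,.1),89)
E
```

```text
[[455.48 154.74  96.48 107.97]
 [454.81 154.41  95.58 107.97]
 [454.55 154.23  95.13 107.96]
 [454.49 154.18  94.93 107.96]
 [454.53 154.18  94.91 107.96]
 [454.69 154.23  95.01 107.96]]
dp [-122.5  166.3   -5.3] dr [-0.002  0.001  0.331] pos [454.7 154.2  95. ] rot [-1.7988e+02  3.0000e-02  1.0796e+02] t 12.93 F [-0.4 -1.1  0.3] w 33.8
```

Call:
step_arm:
  moves:
    - {"dp": [0,0,0],"dr": [0,0,0.1655],"fingers": 1}
    - {"dp": [0,0,0],"dr": [0,0,0.1655],"fingers": 1}
    - {"dp": [-15.2,49.3,0],"dr": [0,0,0],"fingers": 1}
    - {"dp": [-15.2,49.3,0],"dr": [0,0,0],"fingers": 1}
    - {"dp": [-15.2,49.3,0],"dr": [0,0,0],"fingers": 1}

```text
time_s: 13.55
tool_pos: [0.6036, 0.1061, 0.0952]
tool_rot: [-179.9, 0.0, 89.0]
force: [-0.3, -0.1, 0.6]
grip_width: 0.0337
grasp_force: 20.0
```

Call:
step_arm:
  moves:
    - {"dp": [-15.1,49.2,0],"dr": [0,0,0],"fingers": 1}
    - {"dp": [0,0,25],"dr": [0,0,0],"fingers": 1}
    - {"dp": [0,0,20],"dr": [0,0,0],"fingers": 1}
    - {"dp": [0,0,0],"dr": [0,0,0],"fingers": 1}
    - {"dp": [0,0,0],"dr": [0,0,0],"fingers": 1}

```text
time_s: 14.18
tool_pos: [0.6514, 0.0911, 0.0515]
tool_rot: [180.0, -0.0, 89.0]
force: [0.6, 0.4, -0.4]
grip_width: 0.0338
grasp_force: 20.0
```

Call:
step_arm:
  moves:
    - {"dp": [0,0,0],"dr": [0,0,0],"fingers": 1}
    - {"dp": [0,0,0],"dr": [0,0,0],"fingers": 1}
    - {"dp": [0,0,0],"dr": [0,0,0],"fingers": 1}
    - {"dp": [0,0,0],"dr": [0,0,0],"fingers": 1}
    - {"dp": [0,0,0],"dr": [0,0,0],"fingers": 1}

```text
time_s: 14.8
tool_pos: [0.6515, 0.0905, 0.0511]
tool_rot: [180.0, -0.0, 89.0]
force: [0.1, -0.2, -0.6]
grip_width: 0.0338
grasp_force: 20.0
```

```bash
python3 - <<'E'
from h import *
m,im=snap('wrist','w8')
plan((.6507,.0901,.03),89)
E
```

```text
dp [-0.4 -0.7 21.1] dr [-0. -0. -0.] pos [651.4  90.5  51.1] rot [-180.   -0.   89.] t 14.85 F [-0.1  0.9  0.4] w 33.9
```

Call:
step_arm:
  moves:
    - {"dp": [-0.4,-0.7,10],"dr": [0,0,0],"fingers": 1}
    - {"dp": [0,0,6],"dr": [0,0,0],"fingers": 1}
    - {"dp": [0,0,5],"dr": [0,0,0],"fingers": 1}
    - {"dp": [0,0,0],"dr": [0,0,0],"fingers": 1}
    - {"dp": [0,0,0],"dr": [0,0,0],"fingers": 1}

```text
time_s: 15.48
tool_pos: [0.6509, 0.0901, 0.0302]
tool_rot: [180.0, -0.0, 89.0]
force: [-0.3, -0.4, -1.3]
grip_width: 0.0336
grasp_force: 20.0
```

No contact force at 4 mm below the rim, so it is in. I'll release and go to green B.

Call:
step_arm:
  moves:
    - {"dp": [0,0,0],"dr": [0,0,0],"fingers": 0.3}
    - {"dp": [0,0,0],"dr": [0,0,0],"fingers": 0.3}
    - {"dp": [0,0,0],"dr": [0,0,0],"fingers": 0.3}
    - {"dp": [0,0,-20],"dr": [0,0,0],"fingers": 0}
    - {"dp": [0,0,-60],"dr": [0,0,0],"fingers": 0}

```text
time_s: 16.1
tool_pos: [0.6483, 0.09, 0.1087]
tool_rot: [-179.6, 0.1, 89.0]
force: [1.0, 0.6, 1.6]
grip_width: 0.0733
grasp_force: 0.0
```

Call:
step_arm:
  moves:
    - {"dp": [0,0,-60],"dr": [0,0,0],"fingers": 0}
    - {"dp": [0,0,0],"dr": [0,0,0.166],"fingers": 0}
    - {"dp": [0,0,0],"dr": [0,0,0.166],"fingers": 0}
    - {"dp": [0,0,0],"dr": [0,0,0.166],"fingers": 0}
    - {"dp": [0,0,0],"dr": [0,0,0.165],"fingers": 0}

```text
time_s: 16.73
tool_pos: [0.6511, 0.0901, 0.1719]
tool_rot: [180.0, -0.1, 50.7]
force: [-0.1, 0.7, 0.5]
grip_width: 0.0869
grasp_force: 0.0
```

Call:
step_arm:
  moves:
    - {"dp": [-49,-22.8,0],"dr": [0,0,0],"fingers": 0}
    - {"dp": [-49,-22.8,0],"dr": [0,0,0],"fingers": 0}
    - {"dp": [-49,-22.8,0],"dr": [0,0,0],"fingers": 0}
    - {"dp": [-49,-22.8,0],"dr": [0,0,0],"fingers": 0}
    - {"dp": [0,0,0],"dr": [0,0,0],"fingers": 0}

```text
time_s: 17.35
tool_pos: [0.454, -0.0065, 0.1712]
tool_rot: [-179.8, -0.3, 50.8]
force: [-0.4, -0.0, 0.7]
grip_width: 0.0872
grasp_force: 0.0
```

Call:
step_arm:
  moves:
    - {"dp": [0,0,0],"dr": [0,0,0],"fingers": 0}
    - {"dp": [0,0,0],"dr": [0,0,0],"fingers": 0}
    - {"dp": [0,0,0],"dr": [0,0,0],"fingers": 0}
    - {"dp": [0,0,0],"dr": [0,0,0],"fingers": 0}
    - {"dp": [0,0,0],"dr": [0,0,0],"fingers": 0}

```text
time_s: 17.98
tool_pos: [0.4566, -0.0049, 0.1699]
tool_rot: [180.0, 0.0, 51.0]
force: [0.3, 0.1, 0.2]
grip_width: 0.0868
grasp_force: 0.0
```

```bash
python3 - <<'E'
from h import *
m,im=snap('wrist','w9')
for c in('green','orange'): 
    for r in toptex(m,im,c): print(c,*r)
m2,im2=snap('top','t9')
for c in('green','orange'): 
    for r in toptex(m2,im2,c,.036 if c=='green' else .016): print('top',c,*r)
plan((.4945,.0418,.006),51)
E
```

```text
green [325. 136.] [494.   39.8  32.2  30.4 -39.8]
orange [342. 211.] [453.9 -43.5  38.5  37.7 -66.2]
orange [285. 211.] [ 4.027e+02  2.000e-01  1.970e+01  1.350e+01 -6.320e+01]
top green [ 97. 160.] [658.6 649.3 155.6  45.2  78.5]
top green [288. 163.] [651.4  88.8  29.4  26.5 -90. ]
top orange [439.  88.] [ 883.7 -360.9   54.8   15.2  -84.2]
top orange [373. 220.] [ 484.1 -158.5   36.5   35.    44.7]
dp [6.030e+01 1.000e-01 1.639e+02] dr [0. 0. 0.] pos [456.6  -4.9 170. ] rot [1.800e+02 2.000e-02 5.101e+01] t 18.07 F [ 0.1 -0.6 -0.3] w 87.1
```

```bash
python3 - <<'E'
from h import *
m=env.camera_model('wrist');im=cv2.imread('pics/w9.png')[:,:,::-1].copy()
h=cv2.cvtColor(im,cv2.COLOR_RGB2HSV)
M=cv2.inRange(h,(45,80,60),(90,255,255))
for a,r,ct in blobs(M,100): print(a,np.round(r[0]),np.round(wrect(m,ct,.016),1))
print(im[100:170:4,325]); 
c=-m['R'].T@m['t'];print(c)
E
```

```text
1023.0 [324. 132.] [494.4  40.5  34.7  34.5 -39. ]
[[ 35  42  39]
 [ 33  41  37]
 [ 33  43  38]
 [ 33  43  37]
 [ 59 141  79]
 [137 250 176]
 [133 250 172]
 [133 249 171]
 [113 236 148]
 [114 235 148]
 [ 98 219 130]
 [ 96 218 127]
 [ 60 165  87]
 [ 27  38  30]
 [ 30  39  31]
 [ 29  37  31]
 [ 30  37  31]
 [ 28  35  29]]
[0.50549483 0.0548973  0.33059327]
```

Call:
step_arm:
  moves:
    - {"dp": [20,0.3,54],"dr": [0,0,0],"fingers": 0}
    - {"dp": [20,0.3,54],"dr": [0,0,0],"fingers": 0}
    - {"dp": [19,0.2,40],"dr": [0,0,0],"fingers": 0}
    - {"dp": [0,0,16],"dr": [0,0,0],"fingers": 0}
    - {"dp": [0,0,0],"dr": [0,0,0],"fingers": 0}

```text
time_s: 18.7
tool_pos: [0.4934, 0.0396, 0.0056]
tool_rot: [-180.0, 0.1, 51.0]
force: [0.6, -0.5, 0.1]
grip_width: 0.0868
grasp_force: 0.0
```

Call:
step_arm:
  moves:
    - {"dp": [0,0,0],"dr": [0,0,0],"fingers": 0.2}
    - {"dp": [0,0,0],"dr": [0,0,0],"fingers": 1}
    - {"dp": [0,0,0],"dr": [0,0,0],"fingers": 1}
    - {"dp": [0,0,0],"dr": [0,0,0],"fingers": 1}
    - {"dp": [0,0,0],"dr": [0,0,0],"fingers": 1}

```text
time_s: 19.32
tool_pos: [0.4943, 0.0405, 0.0062]
tool_rot: [180.0, -0.0, 51.0]
force: [-0.3, -0.1, -0.4]
grip_width: 0.0452
grasp_force: 0.0
```

Call:
step_arm:
  moves:
    - {"dp": [0,0,0],"dr": [0,0,0],"fingers": 1}
    - {"dp": [0,0,0],"dr": [0,0,0],"fingers": 1}
    - {"dp": [0,0,-14],"dr": [0,0,0],"fingers": 1}
    - {"dp": [0,0,-40],"dr": [0,0,0],"fingers": 1}
    - {"dp": [0,0,-40],"dr": [0,0,0],"fingers": 1}

```text
time_s: 19.95
tool_pos: [0.4942, 0.0401, 0.1017]
tool_rot: [180.0, 0.0, 51.0]
force: [0.6, 1.2, -0.9]
grip_width: 0.0337
grasp_force: 20.0
```

Call:
step_arm:
  moves:
    - {"dp": [0,0,0],"dr": [0,0,-0.166],"fingers": 1}
    - {"dp": [0,0,0],"dr": [0,0,-0.166],"fingers": 1}
    - {"dp": [0,0,0],"dr": [0,0,-0.166],"fingers": 1}
    - {"dp": [0,0,0],"dr": [0,0,-0.165],"fingers": 1}
    - {"dp": [-14.3,51.8,0],"dr": [0,0,0],"fingers": 1}

```text
time_s: 20.58
tool_pos: [0.5436, 0.0272, 0.1006]
tool_rot: [-179.9, -0.3, 89.3]
force: [0.9, -0.0, 0.9]
grip_width: 0.0339
grasp_force: 20.0
```

Call:
step_arm:
  moves:
    - {"dp": [-14.3,51.8,0],"dr": [0,0,0],"fingers": 1}
    - {"dp": [-14.2,51.8,0],"dr": [0,0,0],"fingers": 1}
    - {"dp": [0,0,28],"dr": [0,0,0],"fingers": 1}
    - {"dp": [0,0,21],"dr": [0,0,0],"fingers": 1}
    - {"dp": [0,0,0],"dr": [0,0,0],"fingers": 1}

```text
time_s: 21.2
tool_pos: [0.6468, -0.0045, 0.0493]
tool_rot: [-179.8, -0.0, 89.0]
force: [-0.4, -0.6, -0.0]
grip_width: 0.0336
grasp_force: 20.0
```

Call:
step_arm:
  moves:
    - {"dp": [0,0,0],"dr": [0,0,0],"fingers": 1}
    - {"dp": [0,0,0],"dr": [0,0,0],"fingers": 1}
    - {"dp": [0,0,0],"dr": [0,0,0],"fingers": 1}
    - {"dp": [0,0,0],"dr": [0,0,0],"fingers": 1}
    - {"dp": [0,0,0],"dr": [0,0,0],"fingers": 1}

```text
time_s: 21.82
tool_pos: [0.649, -0.005, 0.0512]
tool_rot: [180.0, -0.0, 89.0]
force: [0.4, 0.1, -1.1]
grip_width: 0.0338
grasp_force: 20.0
```

```bash
python3 - <<'E'
from h import *
plan((.6491,-.005,.03),89)
E
```

```text
dp [ 0.   0.1 21.2] dr [ 0. -0. -0.] pos [649.   -5.   51.2] rot [ 1.7998e+02 -1.0000e-02  8.9000e+01] t 21.82 F [ 0.4  0.1 -1.1] w 33.8
```

Call:
step_arm:
  moves:
    - {"dp": [0,0,10],"dr": [0,0,0],"fingers": 1}
    - {"dp": [0,0,6],"dr": [0,0,0],"fingers": 1}
    - {"dp": [0,0,5],"dr": [0,0,0],"fingers": 1}
    - {"dp": [0,0,0],"dr": [0,0,0],"fingers": 1}
    - {"dp": [0,0,0],"dr": [0,0,0],"fingers": 1}

```text
time_s: 22.45
tool_pos: [0.6491, -0.0051, 0.0302]
tool_rot: [180.0, -0.0, 89.0]
force: [1.3, -0.0, -0.8]
grip_width: 0.0337
grasp_force: 20.0
```

Call:
step_arm:
  moves:
    - {"dp": [0,0,0],"dr": [0,0,0],"fingers": 0.3}
    - {"dp": [0,0,0],"dr": [0,0,0],"fingers": 0.3}
    - {"dp": [0,0,0],"dr": [0,0,0],"fingers": 0.3}
    - {"dp": [0,0,-20],"dr": [0,0,0],"fingers": 0}
    - {"dp": [0,0,-60],"dr": [0,0,0],"fingers": 0}

```text
time_s: 23.08
tool_pos: [0.6466, -0.0047, 0.1089]
tool_rot: [-179.7, 0.1, 89.0]
force: [0.9, 1.3, 0.0]
grip_width: 0.0728
grasp_force: 0.0
```

Call:
step_arm:
  moves:
    - {"dp": [0,0,-60],"dr": [0,0,0],"fingers": 0}
    - {"dp": [-25.5,-48.3,0],"dr": [0,0,0],"fingers": 0}
    - {"dp": [-25.5,-48.3,0],"dr": [0,0,0],"fingers": 0}
    - {"dp": [-25.5,-48.3,0],"dr": [0,0,0],"fingers": 0}
    - {"dp": [-25.5,-48.3,0],"dr": [0,0,0],"fingers": 0}

```text
time_s: 23.7
tool_pos: [0.4528, -0.105, 0.1711]
tool_rot: [179.9, -0.0, 88.9]
force: [0.5, -0.2, 1.2]
grip_width: 0.0871
grasp_force: 0.0
```

Call:
step_arm:
  moves:
    - {"dp": [0,0,0],"dr": [0,0,0],"fingers": 0}
    - {"dp": [0,0,0],"dr": [0,0,0],"fingers": 0}
    - {"dp": [0,0,0],"dr": [0,0,0],"fingers": 0}
    - {"dp": [0,0,0],"dr": [0,0,0],"fingers": 0}
    - {"dp": [0,0,0],"dr": [0,0,0],"fingers": 0}

```text
time_s: 24.32
tool_pos: [0.4543, -0.1035, 0.1699]
tool_rot: [-180.0, 0.1, 89.0]
force: [0.4, -0.3, 0.4]
grip_width: 0.0867
grasp_force: 0.0
```

```bash
cat >> h.py <<'E'
def full(m,im,c,z,amin=60):
    h=cv2.cvtColor(im,cv2.COLOR_RGB2HSV)
    M=cv2.inRange(h,*{'green':((45,80,60),(90,255,255)),'orange':((5,120,80),(22,255,255))}[c])
    return [(int(a),np.round(r[0]),np.round(wrect(m,ct,z),1)) for a,r,ct in blobs(M,amin)]
E
python3 - <<'E'
from h import *
m,im=snap('wrist','w10')
for r in full(m,im,'orange',.016): print('w',*r)
m2,im2=snap('top','t10')
for r in full(m2,im2,'orange',.016): print('t',*r)
for r in full(m2,im2,'green',.036): print('t',*r)
plan((.454,-.0435,.006),89)
E
```

```text
w 3255 [448. 322.] [ 613.1 -289.2  380.2   25.    -0.9]
w 462 [484. 277.] [ 651.6 -223.8   73.7   22.7  -69.2]
w 240 [160. 278.] [ 249.1 -217.8   71.3   16.    76.1]
w 886 [350. 229.] [ 484.1 -156.4   43.1   39.2   89.1]
w 1109 [323. 132.] [454.1 -44.3  39.7  39.7 -46. ]
w 129 [271.  87.] [402.5   1.5  21.2  20.2 -45.8]
t 159 [333. 231.] [454.2 -42.   40.5  40.3 -90. ]
t 105 [439.  88.] [ 882.  -360.2   58.1   20.4  -85.2]
t 307 [375.  78.] [ 914.4 -170.4   72.8   64.7   70.4]
t 117 [320. 164.] [648.5  -2.7  32.4  31.9   0. ]
t 112 [288. 164.] [6.485e+02 9.020e+01 3.270e+01 3.200e+01 6.000e-01]
t 794 [ 97. 160.] [658.5 649.7 158.2  47.9  78.4]
dp [ 60.2  -1.  163.8] dr [-0.001  0.001  0.   ] pos [ 454.1 -103.6  169.9] rot [-1.7996e+02  4.0000e-02  8.9010e+01] t 24.43 F [-0.6  0.8  0.7] w 87.4
```

Call:
step_arm:
  moves:
    - {"dp": [20,-0.3,54],"dr": [0,0,0],"fingers": 0}
    - {"dp": [20,-0.3,54],"dr": [0,0,0],"fingers": 0}
    - {"dp": [19.3,-0.4,40],"dr": [0,0,0],"fingers": 0}
    - {"dp": [0,0,16],"dr": [0,0,0],"fingers": 0}
    - {"dp": [0,0,0],"dr": [0,0,0],"fingers": 0}

```text
time_s: 25.05
tool_pos: [0.4537, -0.0454, 0.0058]
tool_rot: [-179.9, 0.1, 89.0]
force: [0.0, -1.0, 1.1]
grip_width: 0.0869
grasp_force: 0.0
```

Call:
step_arm:
  moves:
    - {"dp": [0,0,0],"dr": [0,0,0],"fingers": 0.2}
    - {"dp": [0,0,0],"dr": [0,0,0],"fingers": 1}
    - {"dp": [0,0,0],"dr": [0,0,0],"fingers": 1}
    - {"dp": [0,0,0],"dr": [0,0,0],"fingers": 1}
    - {"dp": [0,0,0],"dr": [0,0,0],"fingers": 1}

```text
time_s: 25.68
tool_pos: [0.4541, -0.0443, 0.0062]
tool_rot: [180.0, -0.0, 89.0]
force: [0.9, 1.0, -0.4]
grip_width: 0.0451
grasp_force: 0.0
```

Call:
step_arm:
  moves:
    - {"dp": [0,0,0],"dr": [0,0,0],"fingers": 1}
    - {"dp": [0,0,0],"dr": [0,0,0],"fingers": 1}
    - {"dp": [0,0,-14],"dr": [0,0,0],"fingers": 1}
    - {"dp": [0,0,-40],"dr": [0,0,0],"fingers": 1}
    - {"dp": [0,0,-40],"dr": [0,0,0],"fingers": 1}

```text
time_s: 26.3
tool_pos: [0.4538, -0.0447, 0.1017]
tool_rot: [180.0, 0.0, 89.0]
force: [0.6, 1.7, -0.3]
grip_width: 0.0393
grasp_force: 20.0
```

Call:
step_arm:
  moves:
    - {"dp": [22.4,48.6,0],"dr": [0,0,0],"fingers": 1}
    - {"dp": [22.4,48.6,0],"dr": [0,0,0],"fingers": 1}
    - {"dp": [22.4,48.6,0],"dr": [0,0,0],"fingers": 1}
    - {"dp": [22.4,48.6,0],"dr": [0,0,0],"fingers": 1}
    - {"dp": [0,0,28],"dr": [0,0,0],"fingers": 1}

```text
time_s: 26.92
tool_pos: [0.6552, 0.0452, 0.0742]
tool_rot: [179.6, -0.0, 89.3]
force: [-1.4, -0.4, -0.8]
grip_width: 0.0395
grasp_force: 20.0
```

Call:
step_arm:
  moves:
    - {"dp": [0,0,21],"dr": [0,0,0],"fingers": 1}
    - {"dp": [0,0,0],"dr": [0,0,0],"fingers": 1}
    - {"dp": [0,0,0],"dr": [0,0,0],"fingers": 1}
    - {"dp": [0,0,0],"dr": [0,0,0],"fingers": 1}
    - {"dp": [0,0,0],"dr": [0,0,0],"fingers": 1}

```text
time_s: 27.55
tool_pos: [0.6504, 0.0419, 0.0521]
tool_rot: [179.9, -0.0, 89.0]
force: [-0.7, -0.6, -0.4]
grip_width: 0.0393
grasp_force: 20.0
```

```bash
python3 - <<'E'
from h import *
plan((.6499,.0420,.03),89)
E
```

```text
dp [ 0.1 -0.5 22.1] dr [ 0.002 -0.001 -0.   ] pos [650.4  41.9  52.1] rot [ 1.7991e+02 -4.0000e-02  8.8990e+01] t 27.55 F [-0.7 -0.6 -0.4] w 39.3
```

Call:
step_arm:
  moves:
    - {"dp": [0,-0.2,10],"dr": [0,0,0],"fingers": 1}
    - {"dp": [0,0,6],"dr": [0,0,0],"fingers": 1}
    - {"dp": [0,0,5],"dr": [0,0,0],"fingers": 1}
    - {"dp": [0,0,0],"dr": [0,0,0],"fingers": 1}
    - {"dp": [0,0,0],"dr": [0,0,0],"fingers": 1}

```text
time_s: 28.18
tool_pos: [0.6499, 0.0418, 0.0302]
tool_rot: [180.0, 0.0, 89.0]
force: [-1.0, 0.5, -0.3]
grip_width: 0.0392
grasp_force: 20.0
```

Call:
step_arm:
  moves:
    - {"dp": [0,0,0],"dr": [0,0,0],"fingers": 0.3}
    - {"dp": [0,0,0],"dr": [0,0,0],"fingers": 0.3}
    - {"dp": [0,0,0],"dr": [0,0,0],"fingers": 0.3}
    - {"dp": [0,0,-20],"dr": [0,0,0],"fingers": 0}
    - {"dp": [0,0,-60],"dr": [0,0,0],"fingers": 0}

```text
time_s: 28.8
tool_pos: [0.6475, 0.042, 0.1089]
tool_rot: [-179.7, 0.1, 89.0]
force: [0.6, -0.5, -0.0]
grip_width: 0.0735
grasp_force: 0.0
```

Call:
step_arm:
  moves:
    - {"dp": [-52.5,-32.4,-12],"dr": [0,0,0],"fingers": 0}
    - {"dp": [-52.5,-32.4,-12],"dr": [0,0,0],"fingers": 0}
    - {"dp": [-52.5,-32.4,-12],"dr": [0,0,0],"fingers": 0}
    - {"dp": [-52.5,-32.4,-12],"dr": [0,0,0],"fingers": 0}
    - {"dp": [-52.5,-32.4,-12],"dr": [0,0,0],"fingers": 0}

```text
time_s: 29.42
tool_pos: [0.4832, -0.2183, 0.1716]
tool_rot: [179.9, -0.0, 89.0]
force: [0.2, -0.4, 0.8]
grip_width: 0.0866
grasp_force: 0.0
```

Call:
step_arm:
  moves:
    - {"dp": [0,0,0],"dr": [0,0,0],"fingers": 0}
    - {"dp": [0,0,0],"dr": [0,0,0],"fingers": 0}
    - {"dp": [0,0,0],"dr": [0,0,0],"fingers": 0}
    - {"dp": [0,0,0],"dr": [0,0,0],"fingers": 0}
    - {"dp": [0,0,0],"dr": [0,0,0],"fingers": 0}

```text
time_s: 30.05
tool_pos: [0.4844, -0.2157, 0.1695]
tool_rot: [-180.0, 0.0, 89.1]
force: [0.2, 0.1, -0.1]
grip_width: 0.0867
grasp_force: 0.0
```

```bash
python3 - <<'E'
from h import *
m,im=snap('wrist','w11')
for r in full(m,im,'orange',.016): print('w',*r)
m2,im2=snap('top','t11')
for r in full(m2,im2,'orange',.036): print('t',*r)
for r in full(m2,im2,'green',.036): print('t',*r)
plan((.484,-.1575,.006),89)
E
```

```text
w 3785 [448. 322.] [ 641.7 -400.6  382.6   24.9   -0.9]
w 360 [480. 278.] [ 676.4 -337.4   72.6   26.4  -77.3]
w 442 [163. 279.] [ 282.5 -330.8   67.6   29.1   90. ]
t 159 [373. 221.] [ 482.6 -155.    39.9   39.7   -0.7]
t 120 [304. 164.] [6.485e+02 4.230e+01 3.830e+01 3.480e+01 3.000e-01]
t 103 [439.  88.] [ 873.9 -353.5   56.7   19.9  -84.8]
t 320 [376.  79.] [ 904.7 -168.4   73.2   62.4   73. ]
t 115 [320. 164.] [648.5  -2.7  32.4  31.9   0. ]
t 111 [288. 164.] [6.485e+02 9.020e+01 3.270e+01 3.200e+01 6.000e-01]
t 793 [ 97. 160.] [658.5 649.7 158.2  47.9  78.4]
dp [ 58.6  -1.1 163.6] dr [-0.     0.     0.001] pos [ 484.2 -216.1  169.6] rot [-1.7998e+02  1.0000e-02  8.9030e+01] t 30.15 F [0.2 0.3 0.3] w 87.1
```

View pics/w11.png

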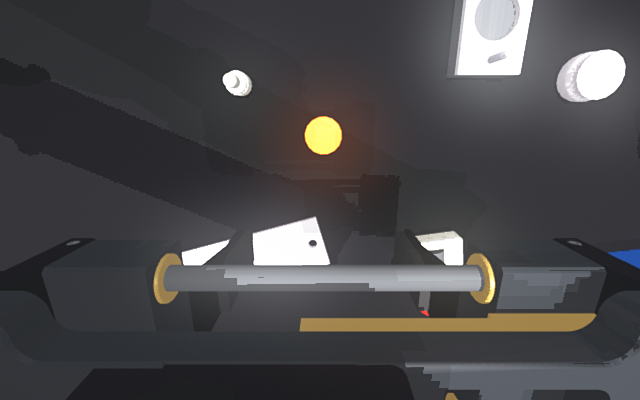

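The disc is at (323,135), bright enough to read as yellow, which is why the mask missed it. I'll measure it with a wider hue range.

```bash
python3 - <<'E'
from h import *
m=env.camera_model('wrist');im=cv2.imread('pics/w11.png')[:,:,::-1].copy()
M=cv2.inRange(cv2.cvtColor(im,cv2.COLOR_RGB2HSV),(5,110,80),(35,255,255))
for a,r,ct in blobs(M,100): print(a,np.round(r[0]),np.round(wrect(m,ct,.016),1))
E
```

```text
3855.5 [448. 322.] [ 641.7 -400.4  383.2   26.5   -0.9]
531.5 [481. 278.] [ 678.6 -337.6   73.4   30.9  -77.8]
578.0 [166. 278.] [ 286.2 -331.5   73.8   29.8   75.9]
1154.5 [323. 135.] [ 484.6 -159.8   40.9   39.8   -1. ]
```

Call:
step_arm:
  moves:
    - {"dp": [19,-0.2,54],"dr": [0,0,0],"fingers": 0}
    - {"dp": [19,-0.2,54],"dr": [0,0,0],"fingers": 0}
    - {"dp": [18.3,-0.2,40],"dr": [0,0,0],"fingers": 0}
    - {"dp": [0,0,15.6],"dr": [0,0,0],"fingers": 0}
    - {"dp": [0,0,0],"dr": [0,0,0],"fingers": 0}

```text
time_s: 30.78
tool_pos: [0.4843, -0.161, 0.006]
tool_rot: [-179.9, 0.1, 89.0]
force: [0.4, 0.2, 0.3]
grip_width: 0.087
grasp_force: 0.0
```

Call:
step_arm:
  moves:
    - {"dp": [0,0,0],"dr": [0,0,0],"fingers": 0.2}
    - {"dp": [0,0,0],"dr": [0,0,0],"fingers": 1}
    - {"dp": [0,0,0],"dr": [0,0,0],"fingers": 1}
    - {"dp": [0,0,0],"dr": [0,0,0],"fingers": 1}
    - {"dp": [0,0,0],"dr": [0,0,0],"fingers": 1}

```text
time_s: 31.4
tool_pos: [0.4846, -0.16, 0.0063]
tool_rot: [180.0, -0.0, 89.0]
force: [0.4, 0.6, 0.0]
grip_width: 0.0452
grasp_force: 0.0
```

Call:
step_arm:
  moves:
    - {"dp": [0,0,0],"dr": [0,0,0],"fingers": 1}
    - {"dp": [0,0,0],"dr": [0,0,0],"fingers": 1}
    - {"dp": [0,0,-14],"dr": [0,0,0],"fingers": 1}
    - {"dp": [0,0,-40],"dr": [0,0,0],"fingers": 1}
    - {"dp": [0,0,-40],"dr": [0,0,0],"fingers": 1}

```text
time_s: 32.02
tool_pos: [0.4842, -0.1604, 0.1017]
tool_rot: [-180.0, 0.0, 89.0]
force: [-0.0, -0.4, -0.1]
grip_width: 0.0392
grasp_force: 20.0
```

Call:
step_arm:
  moves:
    - {"dp": [27.7,40.5,0],"dr": [0,0,0],"fingers": 1}
    - {"dp": [27.7,40.5,0],"dr": [0,0,0],"fingers": 1}
    - {"dp": [27.6,40.4,0],"dr": [0,0,0],"fingers": 1}
    - {"dp": [27.6,40.4,0],"dr": [0,0,0],"fingers": 1}
    - {"dp": [0,0,28],"dr": [0,0,0],"fingers": 1}

```text
time_s: 32.65
tool_pos: [0.6533, -0.0481, 0.0743]
tool_rot: [179.6, -0.0, 89.4]
force: [-0.5, 0.1, -0.8]
grip_width: 0.0392
grasp_force: 20.0
```

Call:
step_arm:
  moves:
    - {"dp": [0,0,21],"dr": [0,0,0],"fingers": 1}
    - {"dp": [0,0,0],"dr": [0,0,0],"fingers": 1}
    - {"dp": [0,0,0],"dr": [0,0,0],"fingers": 1}
    - {"dp": [0,0,0],"dr": [0,0,0],"fingers": 1}
    - {"dp": [0,0,0],"dr": [0,0,0],"fingers": 1}

```text
time_s: 33.28
tool_pos: [0.6487, -0.0524, 0.0521]
tool_rot: [179.9, -0.0, 89.0]
force: [-0.3, -0.7, -0.4]
grip_width: 0.0391
grasp_force: 20.0
```

```bash
python3 - <<'E'
from h import *
plan((.6483,-.0521,.03),89)
E
```

```text
dp [ 0.3 -0.4 22.1] dr [ 0.002 -0.    -0.   ] pos [648.7 -52.4  52.1] rot [ 1.7991e+02 -2.0000e-02  8.8990e+01] t 33.27 F [-0.3 -0.7 -0.4] w 39.1
```

Call:
step_arm:
  moves:
    - {"dp": [0.2,-0.2,10],"dr": [0,0,0],"fingers": 1}
    - {"dp": [0,0,6],"dr": [0,0,0],"fingers": 1}
    - {"dp": [0,0,5],"dr": [0,0,0],"fingers": 1}
    - {"dp": [0,0,0],"dr": [0,0,0],"fingers": 1}
    - {"dp": [0,0,0],"dr": [0,0,0],"fingers": 1}

```text
time_s: 33.9
tool_pos: [0.6481, -0.0522, 0.0302]
tool_rot: [180.0, 0.0, 89.0]
force: [0.0, -0.6, 0.1]
grip_width: 0.0391
grasp_force: 20.0
```

Call:
step_arm:
  moves:
    - {"dp": [0,0,0],"dr": [0,0,0],"fingers": 0.3}
    - {"dp": [0,0,0],"dr": [0,0,0],"fingers": 0.3}
    - {"dp": [0,0,0],"dr": [0,0,0],"fingers": 0.3}
    - {"dp": [0,0,-20],"dr": [0,0,0],"fingers": 0}
    - {"dp": [0,0,-60],"dr": [0,0,0],"fingers": 0}

```text
time_s: 34.52
tool_pos: [0.6458, -0.0515, 0.1091]
tool_rot: [-179.7, 0.0, 89.0]
force: [1.4, 1.0, 0.6]
grip_width: 0.0734
grasp_force: 0.0
```

Call:
step_arm:
  moves:
    - {"dp": [-8,0,-60],"dr": [0,0,0],"fingers": 0}
    - {"dp": [0,0,0],"dr": [0,0,0],"fingers": 0}
    - {"dp": [0,0,0],"dr": [0,0,0],"fingers": 0}
    - {"dp": [0,0,0],"dr": [0,0,0],"fingers": 0}
    - {"dp": [0,0,0],"dr": [0,0,0],"fingers": 0}

```text
time_s: 35.15
tool_pos: [0.6471, -0.0597, 0.1688]
tool_rot: [-179.9, 0.0, 89.0]
force: [-0.3, 0.1, 0.3]
grip_width: 0.087
grasp_force: 0.0
```

```bash
python3 - <<'E'
from h import *
m,im=snap('wrist','w12')
h=cv2.cvtColor(im,cv2.COLOR_RGB2HSV)
for M in (cv2.inRange(h,(40,70,60),(90,255,255)),cv2.inRange(h,(5,110,80),(35,255,255))):
    for a,r,ct in blobs(M,100): 
        q=wrect(m,ct,.036)
        if 600<q[0]<700: print(int(a),np.round(r[0]),np.round(q,1))
m2,im2=snap('top','t12')
for z,c in((.010,'white'),(.028,'blue')):
    for a,r,ct in blobs(mask(im2,c),40):
        q=wrect(m2,ct,z)
        if 300<q[0]<500 and abs(q[1])<400: print(c,int(a),np.round(r[0]),np.round(q,1))
cv2.imwrite('pics/w12c.png',im[0:260,180:480,::-1])
plan((.4,.3,.17),89)
E
```

```text
1069 [325. 138.] [649.3  -4.5  33.8  32.5  -1. ]
1516 [326.  35.] [651.   87.2  34.2  33.8  89. ]
1066 [325. 182.] [648.7 -50.2  40.3  38.6  70.1]
1372 [325.  88.] [650.1  41.4  38.6  38.5  89. ]
white 1846 [219. 265.] [357.1 286.2 243.6  66.4 -10.2]
white 1870 [429. 263.] [ 364.7 -316.4  242.8   65.7   14.8]
blue 83 [430. 263.] [ 364.8 -315.5   58.3   14.1   15.2]
dp [ 355.5 -253.6   -0.5] dr [-0.002  0.     0.   ] pos [647.4 -59.9 169.2] rot [-1.7991e+02  1.0000e-02  8.9000e+01] t 35.25 F [-0.6  0.5  0.3] w 87.2
```

View pics/w12c.png

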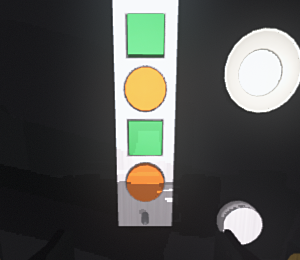

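All four coupons are seated: greens at crop (146,35) and (146,138), oranges at (146,88) and (146,182). Next is the spacer, starting with a hover measurement.

Call:
step_arm:
  moves:
    - {"dp": [47.4,-33.9,-11.6],"dr": [0,0,0],"fingers": 0}
    - {"dp": [47.4,-33.9,-11.6],"dr": [0,0,0],"fingers": 0}
    - {"dp": [47.4,-33.9,-11.6],"dr": [0,0,0],"fingers": 0}
    - {"dp": [47.4,-33.9,-11.6],"dr": [0,0,0],"fingers": 0}
    - {"dp": [47.4,-33.9,-11.6],"dr": [0,0,0],"fingers": 0}

```text
time_s: 35.88
tool_pos: [0.4812, 0.1813, 0.2284]
tool_rot: [180.0, -0.0, 89.0]
force: [0.2, 0.7, 0.4]
grip_width: 0.0872
grasp_force: 0.0
```

Call:
step_arm:
  moves:
    - {"dp": [47.4,-33.9,-11.6],"dr": [0,0,0],"fingers": 0}
    - {"dp": [47.4,-33.9,-11.6],"dr": [0,0,0],"fingers": 0}
    - {"dp": [0,0,0],"dr": [0,0,-0.1765],"fingers": 0}
    - {"dp": [0,0,0],"dr": [0,0,-0.1765],"fingers": 0}
    - {"dp": [0,0,0],"dr": [0,0,-0.1765],"fingers": 0}

```text
time_s: 36.5
tool_pos: [0.4162, 0.2758, 0.2511]
tool_rot: [-180.0, 0.0, 119.7]
force: [0.5, -0.5, -0.3]
grip_width: 0.0872
grasp_force: 0.0
```

Call:
step_arm:
  moves:
    - {"dp": [0,0,0],"dr": [0,0,-0.1765],"fingers": 0}
    - {"dp": [0,0,0],"dr": [0,0,-0.1765],"fingers": 0}
    - {"dp": [0,0,0],"dr": [0,0,-0.1765],"fingers": 0}
    - {"dp": [0,0,0],"dr": [0,0,-0.1765],"fingers": 0}
    - {"dp": [0,0,0],"dr": [0,0,-0.1765],"fingers": 0}

```text
time_s: 37.12
tool_pos: [0.4163, 0.2756, 0.2511]
tool_rot: [-180.0, -0.0, 170.2]
force: [0.6, -0.1, -0.4]
grip_width: 0.087
grasp_force: 0.0
```

Call:
step_arm:
  moves:
    - {"dp": [0,0,0],"dr": [0,0,0],"fingers": 0}
    - {"dp": [0,0,0],"dr": [0,0,0],"fingers": 0}
    - {"dp": [0,0,0],"dr": [0,0,0],"fingers": 0}
    - {"dp": [0,0,0],"dr": [0,0,0],"fingers": 0}
    - {"dp": [0,0,0],"dr": [0,0,0],"fingers": 0}

```text
time_s: 37.75
tool_pos: [0.4164, 0.2758, 0.2514]
tool_rot: [180.0, 0.0, 169.9]
force: [-0.3, 0.5, -0.0]
grip_width: 0.0868
grasp_force: 0.0
```

```bash
python3 - <<'E'
from h import *
m,im=snap('wrist','w13')
for a,r,ct in blobs(mask(im,'white'),300): print(int(a),np.round(r[0]),np.round(wrect(m,ct,.010),1))
for q in holes(m,im,.010): print('hole',np.round(q,1))
plan((.357,.286,.003),169.8)
E
```

```text
623 [240. 322.] [641.3  92.4  90.8  37.8  79.9]
1063 [365. 297.] [630.3 305.4 144.   32.4 -88. ]
923 [422. 282.] [620.2 398.2 188.4  16.4  79.9]
3448 [590. 235.] [573.4 666.3 174.3  79.2  64.1]
358 [ 58. 207.] [ 400.3 -119.4   58.    23.4  -82.5]
8661 [323. 120.] [356.6 285.2 241.6  65.5 -10.1]
3361 [528.  27.] [281.1 551.5 148.   59.5  79.9]
hole [611.3 704.5 611.6 704.   16.8   6.6 -10.7]
hole [586.9 709.7 586.6 709.6  17.9   6.1 -10.7]
hole [580.8 678.7 581.1 678.6  17.9   6.  -10.1]
hole [574.8 647.4 574.7 647.4  16.3   6.  -13.3]
hole [567.9 616.9 568.4 616.7  17.9   5.6  -9.8]
hole [462.  266.1 462.1 265.9  10.7   9.6  33.7]
hole [356.9 285.  356.2 284.8 187.   49.7 -10. ]
hole [251.1 303.8 251.1 303.7  11.2  10.1 -58.1]
dp [ 60.3  -0.4 248.4] dr [0.    0.    0.001] pos [416.4 275.8 251.4] rot [180.     0.   169.88] t 37.8 F [ 0.4 -0.  -1.4] w 87.1
```

Call:
step_arm:
  moves:
    - {"dp": [12.1,-0.3,55],"dr": [0,0,0],"fingers": 0}
    - {"dp": [12.1,-0.3,55],"dr": [0,0,0],"fingers": 0}
    - {"dp": [12.1,-0.3,55],"dr": [0,0,0],"fingers": 0}
    - {"dp": [12.1,-0.3,50],"dr": [0,0,0],"fingers": 0}
    - {"dp": [12.1,-0.3,20],"dr": [0,0,0],"fingers": 0}
  squeeze: 30

```text
time_s: 38.42
tool_pos: [0.3546, 0.2833, 0.0136]
tool_rot: [-179.8, -0.1, 169.9]
force: [0.0, -0.1, -0.3]
grip_width: 0.0868
grasp_force: 0.0
```

Call:
step_arm:
  moves:
    - {"dp": [0,0,8],"dr": [0,0,0],"fingers": 0}
    - {"dp": [0,0,5],"dr": [0,0,0],"fingers": 0}
    - {"dp": [0,0,0],"dr": [0,0,0],"fingers": 0}
    - {"dp": [0,0,0],"dr": [0,0,0],"fingers": 0}
    - {"dp": [0,0,0],"dr": [0,0,0],"fingers": 0}

```text
time_s: 39.05
tool_pos: [0.3571, 0.2853, 0.0039]
tool_rot: [179.9, 0.0, 169.9]
force: [0.3, 0.6, -0.1]
grip_width: 0.0869
grasp_force: 0.0
```

Call:
step_arm:
  moves:
    - {"dp": [0,0,0],"dr": [0,0,0],"fingers": 1}
    - {"dp": [0,0,0],"dr": [0,0,0],"fingers": 1}
    - {"dp": [0,0,0],"dr": [0,0,0],"fingers": 1}
    - {"dp": [0,0,0],"dr": [0,0,0],"fingers": 1}
    - {"dp": [0,0,0],"dr": [0,0,0],"fingers": 1}

```text
time_s: 39.67
tool_pos: [0.3566, 0.285, 0.0034]
tool_rot: [180.0, 0.0, 169.9]
force: [0.7, -0.1, 0.2]
grip_width: 0.0633
grasp_force: 30.0
```

```bash
python3 - <<'E'
from h import *
plan((.3566,.2849,.003),169.87)
E
```

```text
dp [-0.  -0.1  0.4] dr [0.    0.    0.001] pos [356.6 285.    3.4] rot [179.99   0.   169.9 ] t 39.67 F [ 0.7 -0.1  0.2] w 63.3
```

Call:
step_arm:
  moves:
    - {"dp": [0,0,-12],"dr": [0,0,0],"fingers": 1}
    - {"dp": [0,0,-40],"dr": [0,0,0],"fingers": 1}
    - {"dp": [0,0,-40],"dr": [0,0,0],"fingers": 1}
    - {"dp": [0,0,-35],"dr": [0,0,0],"fingers": 1}
    - {"dp": [-41.9,-26.4,0],"dr": [0,0,0],"fingers": 1}

```text
time_s: 40.3
tool_pos: [0.3934, 0.2556, 0.1339]
tool_rot: [179.6, 0.1, 170.3]
force: [1.1, 0.4, -1.1]
grip_width: 0.0635
grasp_force: 30.0
```

Call:
step_arm:
  moves:
    - {"dp": [-41.9,-26.4,0],"dr": [0,0,0],"fingers": 1}
    - {"dp": [-41.9,-26.4,0],"dr": [0,0,0],"fingers": 1}
    - {"dp": [-41.9,-26.4,0],"dr": [0,0,0],"fingers": 1}
    - {"dp": [-41.9,-26.4,0],"dr": [0,0,0],"fingers": 1}
    - {"dp": [-41.9,-26.4,0],"dr": [0,0,0],"fingers": 1}

```text
time_s: 40.92
tool_pos: [0.5774, 0.0841, 0.1311]
tool_rot: [180.0, 0.0, 169.9]
force: [0.8, 1.1, 0.2]
grip_width: 0.0631
grasp_force: 30.0
```

Call:
step_arm:
  moves:
    - {"dp": [-41.9,-26.4,0],"dr": [0,0,0],"fingers": 1}
    - {"dp": [-41.9,-26.4,0],"dr": [0,0,0],"fingers": 1}
    - {"dp": [0,0,0],"dr": [0,0,0.1765],"fingers": 1}
    - {"dp": [0,0,0],"dr": [0,0,0.1765],"fingers": 1}
    - {"dp": [0,0,0],"dr": [0,0,0.1765],"fingers": 1}

```text
time_s: 41.55
tool_pos: [0.6494, 0.0181, 0.1308]
tool_rot: [-180.0, -0.0, 139.2]
force: [0.2, -0.2, -0.6]
grip_width: 0.0634
grasp_force: 30.0
```

Call:
step_arm:
  moves:
    - {"dp": [0,0,0],"dr": [0,0,0.1765],"fingers": 1}
    - {"dp": [0,0,0],"dr": [0,0,0.1765],"fingers": 1}
    - {"dp": [0,0,0],"dr": [0,0,0.1765],"fingers": 1}
    - {"dp": [0,0,0],"dr": [0,0,0.1765],"fingers": 1}
    - {"dp": [0,0,0],"dr": [0,0,0.1765],"fingers": 1}

```text
time_s: 42.18
tool_pos: [0.6494, 0.0187, 0.1309]
tool_rot: [-180.0, -0.0, 88.7]
force: [1.0, 0.7, -1.1]
grip_width: 0.0635
grasp_force: 30.0
```

Call:
step_arm:
  moves:
    - {"dp": [0,0,0],"dr": [0,0,0],"fingers": 1}
    - {"dp": [0,0,0],"dr": [0,0,0],"fingers": 1}
    - {"dp": [0,0,0],"dr": [0,0,0],"fingers": 1}
    - {"dp": [0,0,0],"dr": [0,0,0],"fingers": 1}
    - {"dp": [0,0,0],"dr": [0,0,0],"fingers": 1}

```text
time_s: 42.8
tool_pos: [0.6495, 0.0182, 0.1304]
tool_rot: [180.0, -0.0, 89.0]
force: [0.2, -0.9, -1.1]
grip_width: 0.0633
grasp_force: 30.0
```

```bash
python3 - <<'E'
from h import *
plan((.6495,.01845,.031),89)
o=env.get_obs()
m,im=snap('wrist','w14')
for z in (o['tool_pos'][2]+.007,):
    for q in holes(m,im,z): 
        if 600<q[0]<700: print('hole',np.round(q,1))
m2,im2=snap('top','t14')
for a,r,ct in blobs(mask(im2,'white'),300):
    q=wrect(m2,ct,o['tool_pos'][2]+.007)
    if 600<q[0]<700 and abs(q[1])<150: print('top',np.round(q,1))
cv2.imwrite('pics/w14c.png',np.vstack([im[:260,160:560,::-1],cv2.resize(im2[120:210,240:400,::-1],(400,225))]))
E
```

```text
dp [ 0.2 -0.  99.4] dr [ 0. -0.  0.] pos [649.5  18.2 130.4] rot [ 1.800e+02 -2.000e-02  8.902e+01] t 42.8 F [ 0.2 -0.9 -1.1] w 63.3
hole [651.6 125.5 651.8 125.9  11.7  10.5  -1. ]
top [ 6.404e+02 -6.210e+01  8.030e+01  7.870e+01 -5.000e-01]
```

View pics/w14c.png

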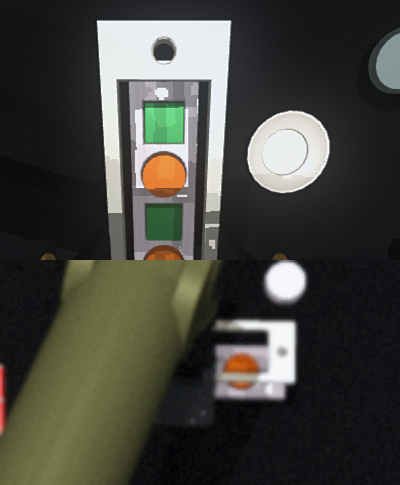

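The spacer is held level, with its ear hole at (163,50) lined up to within 1 mm of the expected position over the pin. Lowering in steps.

Call:
step_arm:
  moves:
    - {"dp": [0.2,0,40],"dr": [0,0,0],"fingers": 1}
    - {"dp": [0,0,24],"dr": [0,0,0],"fingers": 1}
    - {"dp": [0,0,0],"dr": [0,0,0],"fingers": 1}
    - {"dp": [0,0,0],"dr": [0,0,0],"fingers": 1}
    - {"dp": [0,0,0],"dr": [0,0,0],"fingers": 1}

```text
time_s: 43.52
tool_pos: [0.6505, 0.0182, 0.0677]
tool_rot: [179.9, -0.0, 89.0]
force: [-0.3, -0.6, -0.4]
grip_width: 0.0633
grasp_force: 30.0
```

Call:
step_arm:
  moves:
    - {"dp": [0,0,4],"dr": [0,0,0],"fingers": 1}
    - {"dp": [0,0,4],"dr": [0,0,0],"fingers": 1}
    - {"dp": [0,0,4],"dr": [0,0,0],"fingers": 1}
    - {"dp": [0,0,4],"dr": [0,0,0],"fingers": 1}
    - {"dp": [0,0,0],"dr": [0,0,0],"fingers": 1}

```text
time_s: 44.15
tool_pos: [0.6492, 0.0185, 0.0498]
tool_rot: [-180.0, 0.0, 89.0]
force: [0.4, 0.4, -1.4]
grip_width: 0.0629
grasp_force: 30.0
```

Call:
step_arm:
  moves:
    - {"dp": [0,0,5],"dr": [0,0,0],"fingers": 1}
    - {"dp": [0,0,5],"dr": [0,0,0],"fingers": 1}
    - {"dp": [0,0,4],"dr": [0,0,0],"fingers": 1}
    - {"dp": [0,0,3],"dr": [0,0,0],"fingers": 1}
    - {"dp": [0,0,0],"dr": [0,0,0],"fingers": 1}

```text
time_s: 44.78
tool_pos: [0.6494, 0.0185, 0.033]
tool_rot: [-180.0, 0.0, 89.0]
force: [0.3, -0.4, -1.1]
grip_width: 0.0635
grasp_force: 30.0
```

Call:
step_arm:
  moves:
    - {"dp": [0,0,0],"dr": [0,0,0],"fingers": 1}
    - {"dp": [0,0,1],"dr": [0,0,0],"fingers": 1}
    - {"dp": [0,0,0],"dr": [0,0,0],"fingers": 1}
    - {"dp": [0,0,0],"dr": [0,0,0],"fingers": 1}
    - {"dp": [0,0,0],"dr": [0,0,0],"fingers": 1}

```text
time_s: 45.4
tool_pos: [0.6496, 0.0185, 0.0324]
tool_rot: [180.0, -0.0, 89.0]
force: [0.0, 0.2, 0.0]
grip_width: 0.0638
grasp_force: 30.0
```

Call:
step_arm:
  moves:
    - {"dp": [0,0,0],"dr": [0,0,0],"fingers": 0}
    - {"dp": [0,0,0],"dr": [0,0,0],"fingers": 0}
    - {"dp": [0,0,0],"dr": [0,0,0],"fingers": 0}
    - {"dp": [0,0,-15],"dr": [0,0,0],"fingers": 0}
    - {"dp": [0,0,-50],"dr": [0,0,0],"fingers": 0}

```text
time_s: 46.02
tool_pos: [0.6478, 0.0188, 0.0965]
tool_rot: [-179.7, 0.0, 89.0]
force: [1.1, 0.4, 0.7]
grip_width: 0.0869
grasp_force: 0.0
```

Call:
step_arm:
  moves:
    - {"dp": [0,0,-50],"dr": [0,0,0],"fingers": 0}
    - {"dp": [0,0,-50],"dr": [0,0,0],"fingers": 0}
    - {"dp": [0,0,-53],"dr": [0,0,0],"fingers": 0}
    - {"dp": [-44.2,-40.9,0],"dr": [0,0,0],"fingers": 0}
    - {"dp": [-44.2,-40.9,0],"dr": [0,0,0],"fingers": 0}

```text
time_s: 46.65
tool_pos: [0.5659, -0.0706, 0.252]
tool_rot: [179.9, 0.1, 89.0]
force: [-0.3, -2.1, 1.9]
grip_width: 0.087
grasp_force: 0.0
```

Call:
step_arm:
  moves:
    - {"dp": [-44.2,-40.9,0],"dr": [0,0,0],"fingers": 0}
    - {"dp": [-44.2,-40.9,0],"dr": [0,0,0],"fingers": 0}
    - {"dp": [-44.2,-40.9,0],"dr": [0,0,0],"fingers": 0}
    - {"dp": [-44.2,-40.9,0],"dr": [0,0,0],"fingers": 0}
    - {"dp": [-44.2,-40.9,0],"dr": [0,0,0],"fingers": 0}

```text
time_s: 47.28
tool_pos: [0.3566, -0.2872, 0.2513]
tool_rot: [179.7, -0.2, 89.0]
force: [0.3, -0.1, 0.3]
grip_width: 0.0872
grasp_force: 0.0
```

Call:
step_arm:
  moves:
    - {"dp": [-44.2,-40.9,0],"dr": [0,0,0],"fingers": 0}
    - {"dp": [0,0,0],"dr": [0,0,0.1615],"fingers": 0}
    - {"dp": [0,0,0],"dr": [0,0,0.1615],"fingers": 0}
    - {"dp": [0,0,0],"dr": [0,0,0.1615],"fingers": 0}
    - {"dp": [0,0,0],"dr": [0,0,0.1615],"fingers": 0}

```text
time_s: 47.9
tool_pos: [0.3155, -0.3302, 0.2509]
tool_rot: [180.0, -0.1, 51.6]
force: [1.0, 0.2, -0.3]
grip_width: 0.0868
grasp_force: 0.0
```

Call:
step_arm:
  moves:
    - {"dp": [0,0,0],"dr": [0,0,0.1615],"fingers": 0}
    - {"dp": [0,0,0],"dr": [0,0,0.1615],"fingers": 0}
    - {"dp": [0,0,0],"dr": [0,0,0.1615],"fingers": 0}
    - {"dp": [0,0,0],"dr": [0,0,0.1615],"fingers": 0}
    - {"dp": [0,0,0],"dr": [0,0,0],"fingers": 0}

```text
time_s: 48.52
tool_pos: [0.3156, -0.3301, 0.2508]
tool_rot: [180.0, -0.1, 15.0]
force: [0.1, -0.2, 1.2]
grip_width: 0.0872
grasp_force: 0.0
```

Call:
step_arm:
  moves:
    - {"dp": [0,0,0],"dr": [0,0,0],"fingers": 0}
    - {"dp": [0,0,0],"dr": [0,0,0],"fingers": 0}
    - {"dp": [0,0,0],"dr": [0,0,0],"fingers": 0}
    - {"dp": [0,0,0],"dr": [0,0,0],"fingers": 0}
    - {"dp": [0,0,0],"dr": [0,0,0],"fingers": 0}

```text
time_s: 49.15
tool_pos: [0.3162, -0.3293, 0.2503]
tool_rot: [-180.0, -0.0, 15.0]
force: [0.2, -0.4, -0.6]
grip_width: 0.0872
grasp_force: 0.0
```

```bash
python3 - <<'E'
from h import *
plan((.3647,-.316,.009),15)
m,im=snap('wrist','w15')
for a,r,ct in blobs(mask(im,'white'),300): print(int(a),np.round(r[0]),np.round(wrect(m,ct,.006),1))
for a,r,ct in blobs(mask(im,'blue'),100): print('b',int(a),np.round(r[0]),np.round(wrect(m,ct,.028),1))
for q in holes(m,im,.006): 
    if q[0]<500:print('hole',np.round(q,1))
m2,im2=snap('top','t15')
for a,r,ct in blobs(mask(im2,'white'),300):
    q=wrect(m2,ct,.038)
    if 600<q[0]<700 and abs(q[1])<150: print('top',np.round(q,1))
cv2.imwrite('pics/w15c.png',np.vstack([im[:260,100:600,::-1],cv2.resize(im2[120:210,240:400,::-1],(500,281))]))
E
```

```text
dp [ 50.3  -0.3 241.3] dr [-0. -0. -0.] pos [ 316.2 -329.3  250.3] rot [-179.99   -0.     14.99] t 49.15 F [ 0.2 -0.4 -0.6] w 87.2
7406 [326. 128.] [ 365.  -319.2  240.6   64.7   14.9]
662 [633.  48.] [ 568.8 -672.2  100.2   14.8   32.2]
5831 [602.  78.] [ 514.4 -657.8  206.3   97.1   32.2]
b 388 [326. 137.] [ 364.9 -319.5   56.5   12.    14.8]
hole [398.6 -94.8 398.3 -95.   15.5  12.   -7. ]
hole [ 260.8 -346.8  260.9 -346.8   15.1   14.8  -55.6]
hole [ 468.7 -291.5  469.  -291.5   11.5   11.5   15. ]
hole [ 471.4 -642.4  471.6 -642.6    9.8    5.1   -5.7]
hole [ 494.  -639.9  494.2 -640.1    7.8    4.9   -9.3]
top [649.2  19.3 243.8  66.2  89. ]
```

View pics/w15c.png

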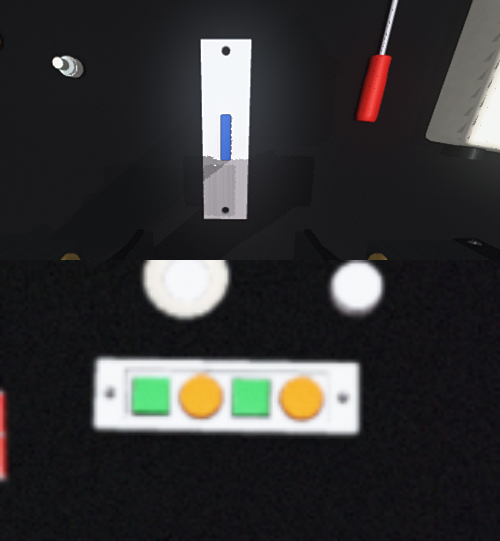

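The cover is clear, with its handle at crop (225,137) and holes at (226,50) and (226,210). The spacer sits on the pins around all four coupons. Now I grip the cover's handle.

Call:
step_arm:
  moves:
    - {"dp": [10,0.6,55],"dr": [0,0,0],"fingers": 0}
    - {"dp": [10,0.6,55],"dr": [0,0,0],"fingers": 0}
    - {"dp": [10,0.5,55],"dr": [0,0,0],"fingers": 0}
    - {"dp": [10,0.5,45],"dr": [0,0,0],"fingers": 0}
    - {"dp": [9.5,0.5,15],"dr": [0,0,0],"fingers": 0}
  squeeze: 45

```text
time_s: 49.88
tool_pos: [0.363, -0.3179, 0.0224]
tool_rot: [-179.8, 0.3, 15.0]
force: [0.5, -0.4, 0.5]
grip_width: 0.087
grasp_force: 0.0
```

Call:
step_arm:
  moves:
    - {"dp": [0,0,10],"dr": [0,0,0],"fingers": 0}
    - {"dp": [0,0,6],"dr": [0,0,0],"fingers": 0}
    - {"dp": [0,0,0],"dr": [0,0,0],"fingers": 0.3}
    - {"dp": [0,0,0],"dr": [0,0,0],"fingers": 1}
    - {"dp": [0,0,0],"dr": [0,0,0],"fingers": 1}

```text
time_s: 50.5
tool_pos: [0.3651, -0.3194, 0.0099]
tool_rot: [180.0, -0.1, 15.0]
force: [0.8, -0.5, -0.0]
grip_width: 0.0649
grasp_force: 0.0
```

Call:
step_arm:
  moves:
    - {"dp": [0,0,0],"dr": [0,0,0],"fingers": 1}
    - {"dp": [0,0,0],"dr": [0,0,0],"fingers": 1}
    - {"dp": [0,0,0],"dr": [0,0,0],"fingers": 1}
    - {"dp": [0,0,0],"dr": [0,0,0],"fingers": 1}
    - {"dp": [0,0,0],"dr": [0,0,0],"fingers": 1}

```text
time_s: 51.12
tool_pos: [0.3647, -0.3192, 0.0093]
tool_rot: [-180.0, -0.0, 15.0]
force: [-0.5, 0.3, 0.3]
grip_width: 0.0149
grasp_force: 0.1
```

```bash
python3 - <<'E'
from h import *
plan((.3648,-.3192,.009),14.9)
print(env.get_obs()['grasp_force'])
E
```

```text
dp [0.1 0.  0.3] dr [-0.    -0.     0.001] pos [ 364.7 -319.2    9.3] rot [-180.     -0.     14.97] t 51.12 F [-0.5  0.3  0.3] w 14.9
0.13428320176899433
```

Call:
step_arm:
  moves:
    - {"dp": [0,0,0],"dr": [0,0,0],"fingers": 1}
    - {"dp": [0,0,-10],"dr": [0,0,0],"fingers": 1}
    - {"dp": [0,0,-40],"dr": [0,0,0],"fingers": 1}
    - {"dp": [0,0,-50],"dr": [0,0,0],"fingers": 1}
    - {"dp": [0,0,-41],"dr": [0,0,0],"fingers": 1}

```text
time_s: 51.75
tool_pos: [0.3645, -0.3195, 0.1523]
tool_rot: [180.0, -0.1, 14.9]
force: [1.0, 0.3, -2.5]
grip_width: 0.0138
grasp_force: 45.0
```

Call:
step_arm:
  moves:
    - {"dp": [40.3,-28,0],"dr": [0,0,0],"fingers": 1}
    - {"dp": [40.3,-28,0],"dr": [0,0,0],"fingers": 1}
    - {"dp": [40.3,-28,0],"dr": [0,0,0],"fingers": 1}
    - {"dp": [40.3,-28,0],"dr": [0,0,0],"fingers": 1}
    - {"dp": [40.3,-28,0],"dr": [0,0,0],"fingers": 1}

```text
time_s: 52.38
tool_pos: [0.5238, -0.1308, 0.1506]
tool_rot: [180.0, -0.0, 14.9]
force: [0.2, -0.6, -3.7]
grip_width: 0.0135
grasp_force: 45.0
```

Call:
step_arm:
  moves:
    - {"dp": [40.3,-28.1,0],"dr": [0,0,0],"fingers": 1}
    - {"dp": [40.3,-28.1,0],"dr": [0,0,0],"fingers": 1}
    - {"dp": [40.2,-28.1,0],"dr": [0,0,0],"fingers": 1}
    - {"dp": [40.2,-28.1,0],"dr": [0,0,0],"fingers": 1}
    - {"dp": [0,0,0],"dr": [0,0,-0.1615],"fingers": 1}

```text
time_s: 53.0
tool_pos: [0.6511, 0.0245, 0.1493]
tool_rot: [-179.9, 0.0, 24.9]
force: [-1.4, -0.2, -3.3]
grip_width: 0.0135
grasp_force: 45.0
```

Call:
step_arm:
  moves:
    - {"dp": [0,0,0],"dr": [0,0,-0.1615],"fingers": 1}
    - {"dp": [0,0,0],"dr": [0,0,-0.1615],"fingers": 1}
    - {"dp": [0,0,0],"dr": [0,0,-0.1615],"fingers": 1}
    - {"dp": [0,0,0],"dr": [0,0,-0.1615],"fingers": 1}
    - {"dp": [0,0,0],"dr": [0,0,-0.1615],"fingers": 1}

```text
time_s: 53.62
tool_pos: [0.6492, 0.018, 0.1503]
tool_rot: [-180.0, 0.1, 70.8]
force: [-0.3, -0.5, -2.5]
grip_width: 0.0137
grasp_force: 45.0
```

Call:
step_arm:
  moves:
    - {"dp": [0,0,0],"dr": [0,0,-0.1615],"fingers": 1}
    - {"dp": [0,0,0],"dr": [0,0,-0.1615],"fingers": 1}
    - {"dp": [0,0,0],"dr": [0,0,0],"fingers": 1}
    - {"dp": [0,0,0],"dr": [0,0,0],"fingers": 1}
    - {"dp": [0,0,0],"dr": [0,0,0],"fingers": 1}

```text
time_s: 54.25
tool_pos: [0.6496, 0.0182, 0.1503]
tool_rot: [-180.0, 0.0, 88.9]
force: [0.2, -0.1, -2.6]
grip_width: 0.0138
grasp_force: 45.0
```

```bash
python3 - <<'E'
from h import *
env.read_camera('top');env.read_camera('top')
plan((.6495,.01845,.047),89)
o=env.get_obs()
m,im=snap('wrist','w16')
z=o['tool_pos'][2]-.003
for q in holes(m,im,z): print('hole',np.round(q,1))
for a,r,ct in blobs(mask(im,'white'),300): print(int(a),np.round(r[0]),np.round(wrect(m,ct,z),1))
E
```

```text
dp [  0.2  -0.2 103.3] dr [-0.     0.    -0.001] pos [649.7  18.3 150.3] rot [-1.800e+02  1.000e-02  8.895e+01] t 54.35 F [-0.1 -0.2 -1.9] w 13.9
hole [828.4  42.  828.4  42.    2.5   2.3 -34.7]
hole [832.1  49.  832.2  49.1   2.6   2.5  50.8]
hole [815.4  64.4 815.6  64.3   2.8   2.2 -36.5]
hole [818.6  70.1 818.6  69.9   2.8   2.1 -38.7]
hole [824.6  77.  824.6  77.2   3.7   3.1 -36.6]
hole [773.  116.  773.1 116.    2.5   2.   48.4]
hole [670.8  46.3 670.9  46.5   3.4   3.4 -46.4]
hole [676.8  46.8 676.9  47.    3.4   3.4 -46.1]
hole [652.  125.9 652.3 126.3  11.9  10.8  -1. ]
3725 [608. 220.] [824.8  24.9  61.6  36.1 -73.8]
490 [608. 164.] [814.3  65.7  26.5  14.8  88.5]
4499 [440. 149.] [716.8  74.9  43.1  42.7  -1. ]
1855 [546.  63.] [768.  118.9  24.6  24.5 -75.2]
20100 [324. 118.] [651.2  89.9  96.3  63.5  89. ]
```

Call:
step_arm:
  moves:
    - {"dp": [0.1,-0.2,40],"dr": [0,0,0],"fingers": 1}
    - {"dp": [0,0,30],"dr": [0,0,0],"fingers": 1}
    - {"dp": [0,0,10],"dr": [0,0,0],"fingers": 1}
    - {"dp": [0,0,0],"dr": [0,0,0],"fingers": 1}
    - {"dp": [0,0,0],"dr": [0,0,0],"fingers": 1}

```text
time_s: 55.02
tool_pos: [0.6508, 0.0184, 0.0721]
tool_rot: [179.8, -0.0, 89.0]
force: [-0.2, 0.0, -2.7]
grip_width: 0.0139
grasp_force: 45.0
```

Call:
step_arm:
  moves:
    - {"dp": [0,0,0],"dr": [0,0,0],"fingers": 1}
    - {"dp": [0,0,4],"dr": [0,0,0],"fingers": 1}
    - {"dp": [0,0,4],"dr": [0,0,0],"fingers": 1}
    - {"dp": [0,0,4],"dr": [0,0,0],"fingers": 1}
    - {"dp": [0,0,0],"dr": [0,0,0],"fingers": 1}

```text
time_s: 55.65
tool_pos: [0.6491, 0.0184, 0.0577]
tool_rot: [-179.9, 0.0, 89.0]
force: [-0.0, -0.5, -2.9]
grip_width: 0.0138
grasp_force: 45.0
```

Threaded past the pin tips without contact, so I'll continue down.

Call:
step_arm:
  moves:
    - {"dp": [0,0,4],"dr": [0,0,0],"fingers": 1}
    - {"dp": [0,0,3],"dr": [0,0,0],"fingers": 1}
    - {"dp": [0,0,2.5],"dr": [0,0,0],"fingers": 1}
    - {"dp": [0,0,0],"dr": [0,0,0],"fingers": 1}
    - {"dp": [0,0,0],"dr": [0,0,0],"fingers": 1}

```text
time_s: 56.28
tool_pos: [0.6496, 0.0184, 0.049]
tool_rot: [180.0, -0.0, 89.0]
force: [-0.1, -0.0, -3.1]
grip_width: 0.0137
grasp_force: 45.0
```

Call:
step_arm:
  moves:
    - {"dp": [0,0,0.7],"dr": [0,0,0],"fingers": 1}
    - {"dp": [0,0,0],"dr": [0,0,0],"fingers": 1}
    - {"dp": [0,0,0],"dr": [0,0,0],"fingers": 1}
    - {"dp": [0,0,0],"dr": [0,0,0],"fingers": 1}
    - {"dp": [0,0,0],"dr": [0,0,0],"fingers": 1}

```text
time_s: 56.9
tool_pos: [0.6495, 0.0184, 0.0482]
tool_rot: [180.0, -0.0, 89.0]
force: [0.0, 0.1, -3.0]
grip_width: 0.0134
grasp_force: 45.0
```

Call:
step_arm:
  moves:
    - {"dp": [0,0,0.6],"dr": [0,0,0],"fingers": 1}
    - {"dp": [0,0,0],"dr": [0,0,0],"fingers": 0.5}
    - {"dp": [0,0,0],"dr": [0,0,0],"fingers": 0.5}
    - {"dp": [0,0,0],"dr": [0,0,0],"fingers": 0.5}
    - {"dp": [0,0,0],"dr": [0,0,0],"fingers": 0.5}

```text
time_s: 57.52
tool_pos: [0.6497, 0.0184, 0.0478]
tool_rot: [180.0, -0.0, 89.0]
force: [0.6, 0.1, 0.3]
grip_width: 0.0411
grasp_force: 0.0
```

Call:
step_arm:
  moves:
    - {"dp": [0,0,-15],"dr": [0,0,0],"fingers": 0.5}
    - {"dp": [0,0,-50],"dr": [0,0,0],"fingers": 0.5}
    - {"dp": [0,0,-50],"dr": [0,0,0],"fingers": 0.5}
    - {"dp": [-60,0,-10],"dr": [0,0,0],"fingers": 1}
    - {"dp": [-60,0,0],"dr": [0,0,0],"fingers": 1}

```text
time_s: 58.15
tool_pos: [0.6489, -0.1022, 0.176]
tool_rot: [179.7, -0.0, 89.2]
force: [0.1, -1.0, -0.6]
grip_width: 0.0307
grasp_force: 0.0
```

Call:
step_arm:
  moves:
    - {"dp": [0,0,0],"dr": [0,0,0],"fingers": 1}
    - {"dp": [0,0,0],"dr": [0,0,0],"fingers": 1}
    - {"dp": [0,0,0],"dr": [0,0,0],"fingers": 1}
    - {"dp": [0,0,0],"dr": [0,0,0],"fingers": 1}
    - {"dp": [0,0,0],"dr": [0,0,0],"fingers": 1}

```text
time_s: 58.78
tool_pos: [0.6475, -0.1006, 0.1725]
tool_rot: [-180.0, -0.0, 89.1]
force: [0.6, 0.4, -0.5]
grip_width: 0.0004
grasp_force: 0.0
```

```bash
cat >> h.py <<'E'
def ball(save=''):
    ms=[];ps=[]
    for n in('top','scene'):
        m,im=snap(n,n+save); 
        b=[x for x in blobs(mask(im,'red'),30) if .6<x[1][1][0]/max(x[1][1][1],1)<1.6]
        e=proj(m,(.60,-.31,.09)); b=min(b,key=lambda x:np.hypot(x[1][0][0]-e[0],x[1][0][1]-e[1]))
        (c,r)=cv2.minEnclosingCircle(b[2]); print(n,np.round(c,1),round(r,1),np.round(ray(m,c,.092)*1000,1))
        ms.append(m['K'] if 'K' in m else np.array([[m['fx'],0,m['cx']],[0,m['fy'],m['cy']],[0,0,1]])@np.c_[m['R'],m['t']]);ps.append(np.array(c,float).reshape(2,1))
    X=cv2.triangulatePoints(ms[0],ms[1],ps[0],ps[1]).ravel();print('ball',np.round(X[:3]/X[3]*1000,1))
E
python3 - <<'E'
from h import *
ball('17')
m,im=snap('wrist','w17')
for a,r,ct in blobs(mask(im,'white'),300):
    q=wrect(m,ct,.044)
    if q[0]<700: print('w',int(a),np.round(r[0]),np.round(q,1))
for q in holes(m,im,.044): 
    if 600<q[0]<700: print('hole',np.round(q,1))
for a,r,ct in blobs(mask(im,'blue'),100): print('b',int(a),np.round(r[0]),np.round(wrect(m,ct,.066),1))
m2=env.camera_model('top');im2=cv2.imread('pics/top17.png')[:,:,::-1].copy()
for a,r,ct in blobs(mask(im2,'white'),100):
    q=wrect(m2,ct,.044);q2=wrect(m2,ct,.025)
    if 550<q[0]<700 and abs(q[1])<350: print('top44',np.round(q,1),'top25',np.round(q2,1))
plan((.55,-.35,.15),97.5)
E
```

```text
top [433.2 182.3] 4.8 [ 585.4 -312.1   92. ]
scene [230.2 258.4] 5.4 [ 580.4 -307.4   92. ]
ball [ 584.7 -309.9   98.2]
w 11820 [324.  92.] [649.2  -9.5 163.8  64.1  89. ]
hole [649.6  20.  649.6  20.1  66.   16.2  89. ]
b 102 [508. 394.] [ 867.3 -352.4   16.7   13.9  -87.2]
b 211 [471. 394.] [ 823.1 -351.7   27.8   15.8   -0.9]
b 1045 [324.  63.] [649.5  17.6  57.7  13.   89. ]
top44 [ 609.7 -299.4   69.6   49.9    7.1] top25 [ 612.8 -304.6   70.8   50.8    7.1]
top44 [608.  310.6 171.1  81.5 -87.7] top25 [611.  316.3 174.1  83.  -87.7]
top44 [649.5  38.5 205.1  66.2  88.8] top25 [653.3  39.4 208.8  67.3  88.8]
dp [-250.3  -93.1   22.5] dr [-0.    -0.    -0.148] pos [ 647.4 -101.3  172.5] rot [-179.99   -0.     89.02] t 58.92 F [-0.1 -0.3 -0. ] w 0.4
```

The cover lies on the spacer, with its handle at (649.5, 17.6). Next is the lever: approach the ball from the robot side with closed fingers.

Call:
step_arm:
  moves:
    - {"dp": [0,0,0],"dr": [0,0,-0.141],"fingers": 1}
    - {"dp": [-49.8,-34.5,0],"dr": [0,0,0],"fingers": 1}
    - {"dp": [-49.8,-34.5,0],"dr": [0,0,0],"fingers": 1}
    - {"dp": [-49.8,-34.5,0],"dr": [0,0,0],"fingers": 1}
    - {"dp": [-49.7,-34.5,0],"dr": [0,0,0],"fingers": 1}

```text
time_s: 59.55
tool_pos: [0.5341, -0.3177, 0.1728]
tool_rot: [180.0, 0.0, 97.1]
force: [0.4, -1.2, 0.8]
grip_width: 0.0005
grasp_force: 0.0
```

Call:
step_arm:
  moves:
    - {"dp": [0,0,0],"dr": [0,0,0],"fingers": 1}
    - {"dp": [0,0,0],"dr": [0,0,0],"fingers": 1}
    - {"dp": [0,0,45],"dr": [0,0,0],"fingers": 1}
    - {"dp": [0,0,44],"dr": [0,0,0],"fingers": 1}
    - {"dp": [0,0,0],"dr": [0,0,0],"fingers": 1}

```text
time_s: 60.18
tool_pos: [0.5337, -0.3123, 0.0799]
tool_rot: [-179.6, -0.3, 97.3]
force: [-0.0, 0.1, 0.2]
grip_width: 0.0008
grasp_force: 0.0
```

Call:
step_arm:
  moves:
    - {"dp": [0,10,0],"dr": [0,0,0],"fingers": 1}
    - {"dp": [0,10,0],"dr": [0,0,0],"fingers": 1}
    - {"dp": [0,10,0],"dr": [0,0,0],"fingers": 1}
    - {"dp": [0,10,0],"dr": [0,0,0],"fingers": 1}
    - {"dp": [0,10,0],"dr": [0,0,0],"fingers": 1}

```text
time_s: 60.8
tool_pos: [0.5853, -0.3101, 0.0838]
tool_rot: [180.0, 0.0, 97.1]
force: [-1.0, 0.1, 1.5]
grip_width: 0.0007
grasp_force: 0.6
```

```bash
python3 - <<'E'
from h import *
plan((.62,-.305,.083),97.1)
ball('18')
E
```

```text
dp [ 0.8 35.   0.8] dr [ 0.     0.    -0.001] pos [ 585.3 -310.1   83.8] rot [1.7999e+02 1.0000e-02 9.7070e+01] t 60.8 F [-1.   0.1  1.5] w 0.7Traceback (most recent call last):
  File "<stdin>", line 3, in <module>
  File "h.py", line 70, in ball
    e=proj(m,(.60,-.31,.09)); b=min(b,key=lambda x:np.hypot(x[1][0][0]-e[0],x[1][0][1]-e[1]))
                                ~~~^^^^^^^^^^^^^^^^^^^^^^^^^^^^^^^^^^^^^^^^^^^^^^^^^^^^^^^^^^
ValueError: min() iterable argument is empty
```

Call:
step_arm:
  moves:
    - {"dp": [0,6,0],"dr": [0,0,0],"fingers": 1}
    - {"dp": [0,6,0],"dr": [0,0,0],"fingers": 1}
    - {"dp": [0,6,0],"dr": [0,0,0],"fingers": 1}
    - {"dp": [0,6,0],"dr": [0,0,0],"fingers": 1}
    - {"dp": [0,4,0],"dr": [0,0,0],"fingers": 1}

```text
time_s: 61.48
tool_pos: [0.6127, -0.3065, 0.0833]
tool_rot: [-180.0, -0.0, 97.1]
force: [-0.6, -0.3, -0.9]
grip_width: 0.0003
grasp_force: 0.4
```

Call:
step_arm:
  moves:
    - {"dp": [0,4,0],"dr": [0,0,0],"fingers": 1}
    - {"dp": [0,2,0],"dr": [0,0,0],"fingers": 1}
    - {"dp": [0,2,0],"dr": [0,0,0],"fingers": 1}
    - {"dp": [0,0,0],"dr": [0,0,0],"fingers": 1}
    - {"dp": [0,0,0],"dr": [0,0,0],"fingers": 1}

```text
time_s: 62.1
tool_pos: [0.6206, -0.3056, 0.0837]
tool_rot: [180.0, 0.0, 97.1]
force: [0.5, -0.4, -0.0]
grip_width: 0.0006
grasp_force: 0.1
```

```bash
python3 - <<'E'
from h import *
plan((.625,-.305,.083),97.1)
m,im=snap('scene','s19')
b=[(int(a),np.round(r[0],1),np.round(r[1],1)) for a,r,c in blobs(mask(im,'red'),20)]
print(b,'exp final',proj(m,(.651,-.300,.092)),'mid',proj(m,(.6128,-.3046,.102)))
E
```

```text
dp [0.  4.5 0.7] dr [ 0.001  0.    -0.   ] pos [ 620.6 -305.6   83.7] rot [179.96   0.    97.08] t 62.1 F [ 0.5 -0.4 -0. ] w 0.6
[(281, array([147.3, 291. ]), array([30.4, 11.1])), (26, array([245.6, 273.6]), array([8.3, 4.7])), (22, array([480. , 217.5]), array([5., 6.])), (55, array([387.2, 187.7]), array([25.5,  3.2]))] exp final (np.float64(250.39102013903482), np.float64(274.4245533028371)) mid (np.float64(238.67158843086463), np.float64(263.18157225967093))
```

Call:
step_arm:
  moves:
    - {"dp": [0,2,0],"dr": [0,0,0],"fingers": 1}
    - {"dp": [0,2,0],"dr": [0,0,0],"fingers": 1}
    - {"dp": [0,2,0],"dr": [0,0,0],"fingers": 1}
    - {"dp": [0,0,0],"dr": [0,0,0],"fingers": 1}
    - {"dp": [0,0,0],"dr": [0,0,0],"fingers": 1}

```text
time_s: 62.78
tool_pos: [0.6266, -0.3048, 0.0837]
tool_rot: [180.0, 0.0, 97.1]
force: [-0.6, -0.4, -0.2]
grip_width: 0.0003
grasp_force: 0.1
```

Call:
step_arm:
  moves:
    - {"dp": [0,2,0],"dr": [0,0,0],"fingers": 1}
    - {"dp": [0,1,0],"dr": [0,0,0],"fingers": 1}
    - {"dp": [0,0,0],"dr": [0,0,0],"fingers": 1}
    - {"dp": [0,0,0],"dr": [0,0,0],"fingers": 1}
    - {"dp": [0,0,0],"dr": [0,0,0],"fingers": 1}

```text
time_s: 63.4
tool_pos: [0.6293, -0.3045, 0.0836]
tool_rot: [180.0, -0.0, 97.1]
force: [-0.7, 0.6, -0.7]
grip_width: 0.0007
grasp_force: 0.3
```

```bash
python3 - <<'E'
from h import *
plan((.63,-.305,.083),97.1)
m,im=snap('scene','s20')
print([(int(a),np.round(r[0],1),np.round(r[1],1)) for a,r,c in blobs(mask(im,'red'),8) if 200<r[0][0]<300])
E
```

```text
dp [-0.6  0.6  0.6] dr [ 0. -0. -0.] pos [ 629.3 -304.5   83.6] rot [179.99  -0.    97.08] t 63.4 F [-0.7  0.6 -0.7] w 0.7
[(31, array([248.7, 276.4]), array([8.2, 5.1]))]
```

Call:
step_arm:
  moves:
    - {"dp": [0,2,0],"dr": [0,0,0],"fingers": 1}
    - {"dp": [0,2,0],"dr": [0,0,0],"fingers": 1}
    - {"dp": [0,0,0],"dr": [0,0,0],"fingers": 1}
    - {"dp": [0,0,0],"dr": [0,0,0],"fingers": 1}
    - {"dp": [0,0,0],"dr": [0,0,0],"fingers": 1}

```text
time_s: 64.08
tool_pos: [0.6302, -0.3045, 0.0834]
tool_rot: [-179.7, -0.1, 97.0]
force: [-7.8, 1.9, 3.8]
grip_width: 0.0007
grasp_force: 4.0
```

Call:
step_arm:
  moves:
    - {"dp": [0,2,0],"dr": [0,0,0],"fingers": 1}
    - {"dp": [0,1,0],"dr": [0,0,0],"fingers": 1}
    - {"dp": [0,0,0],"dr": [0,0,0],"fingers": 1}
    - {"dp": [0,0,0],"dr": [0,0,0],"fingers": 1}
    - {"dp": [0,0,0],"dr": [0,0,0],"fingers": 1}

```text
time_s: 64.7
tool_pos: [0.6304, -0.3045, 0.0833]
tool_rot: [-179.4, -0.2, 96.9]
force: [-14.9, 1.4, 7.6]
grip_width: 0.0004
grasp_force: 7.1
```

```bash
python3 - <<'E'
from h import *
plan((.64,-.305,.083),97.1)
m,im=snap('scene','s21')
print([(int(a),np.round(r[0],1),np.round(r[1],1)) for a,r,c in blobs(mask(im,'red'),8) if 200<r[0][0]<300])
E
```

```text
dp [-1.7  9.5  0.2] dr [-0.011 -0.004 -0.003] pos [ 630.4 -304.5   83.3] rot [-179.4    -0.2    96.94] t 64.7 F [-14.9   1.4   7.6] w 0.4
[(26, array([248.7, 276.6]), array([8.6, 4.6]))]
```

The lever is at its stop: force rose to 15 N and the ball stopped moving. I'll back off and verify.

Call:
step_arm:
  moves:
    - {"dp": [0,-12,0],"dr": [0,0,0],"fingers": 1}
    - {"dp": [0,-30,0],"dr": [0,0,0],"fingers": 1}
    - {"dp": [0,-30,0],"dr": [0,0,0],"fingers": 1}
    - {"dp": [0,0,-55],"dr": [0,0,0],"fingers": 1}
    - {"dp": [0,0,-55],"dr": [0,0,0],"fingers": 1}

```text
time_s: 65.38
tool_pos: [0.5646, -0.3122, 0.1946]
tool_rot: [179.9, -0.0, 97.1]
force: [0.7, 0.2, -0.3]
grip_width: 0.0006
grasp_force: 0.0
```

Call:
step_arm:
  moves:
    - {"dp": [0,-30,-50],"dr": [0,0,0],"fingers": 1}
    - {"dp": [0,-30,0],"dr": [0,0,0],"fingers": 1}
    - {"dp": [0,-30,0],"dr": [0,0,0],"fingers": 1}
    - {"dp": [0,0,0],"dr": [0,0,0],"fingers": 1}
    - {"dp": [0,0,0],"dr": [0,0,0],"fingers": 1}

```text
time_s: 66.0
tool_pos: [0.4766, -0.3231, 0.2439]
tool_rot: [179.9, 0.0, 97.1]
force: [0.1, -0.1, -0.2]
grip_width: 0.0002
grasp_force: 0.0
```

```bash
python3 - <<'E'
from h import *
plan((.5,-.3,.2),97)
try: ball('22')
except Exception as e: print(e)
m2,im2=snap('top','t23')
for c,z in(('white',.044),('blue',.066),('yellow',.030)):
  for a,r,ct in blobs(mask(im2,c),60):
    q=wrect(m2,ct,z)
    if 550<q[0]<790 and abs(q[1])<350: print(c,int(a),np.round(r[0]),np.round(q,1))
E
```

```text
dp [20.  26.  43.9] dr [0.002 0.    0.002] pos [ 476.6 -323.1  243.9] rot [1.7987e+02 1.0000e-02 9.7130e+01] t 66.0 F [ 0.1 -0.1 -0.2] w 0.2
top [428.5 158.5] 5.1 [ 651.3 -301.3   92. ]
scene [250.8 274.4] 5.4 [ 651.4 -299.3   92. ]
ball [ 651.7 -300.2   93.1]
white 406 [423. 176.] [ 609.6 -298.8   70.2   52.4    7.1]
white 1474 [210. 177.] [607.4 312.  174.1  83.7 -87.5]
white 1879 [312. 163.] [649.3  20.  244.2  68.7  89. ]
white 198 [354. 128.] [ 7.516e+02 -1.012e+02  4.780e+01  4.350e+01 -3.000e-01]
white 536 [299. 125.] [7.609e+02 5.730e+01 7.790e+01 7.590e+01 2.000e-01]
yellow 90 [228. 182.] [593.5 264.8  55.7  14.7 -89.9]
```

```bash
python3 - <<'E'
from h import *
m=env.camera_model('top');im=cv2.imread('pics/t23.png')[:,:,::-1].copy()
print(im[158:170:2,312])
for q in holes(m,im,.044):
    if 550<q[0]<790 and abs(q[1])<200: print(np.round(q,1))
m,im=snap('scene','s24')
for a,r,ct in blobs(mask(im,'blue'),15): print(int(a),np.round(r[0]),np.round(wrect(m,ct,.066),1))
E
```

```text
[[254 254 255]
 [ 97 175 254]
 [ 85 176 254]
 [ 63  87 169]
 [254 254 254]
 [255 255 255]]
[651.6  19.3 652.7  18.9  63.4  20.5 -90. ]
5678 [266. 377.] [ 859.4 -417.7  221.5  152.5  -84.2]
138 [366. 282.] [836.1 -98.9  35.6  33.6 -45.9]
62 [346. 216.] [651.8  18.   58.3  13.3  89.1]
1685 [492. 205.] [891.3 352.1 195.6  98.1 -84.2]
```

The handle is up at (650, 18), and every other reading is in place. Handing in.

```bash
python3 -c "
from cell import env
print(env.sign_off())"
```

```text
the job is handed in; nothing more can be done
None
```

I handed the job in at about 66 s of robot time, with no verdict returned: the key is in the tray, all four coupons are seated, the spacer and cover are on the pins, and the purge lever is at its stop.

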